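# Put the lipsticks away in the key-locked organizer

### The arm

A 7-joint arm with a two-finger parallel gripper is mounted at the origin on the work surface. World frame = base frame: x ahead of the robot, y to its left, z up, the work surface at z = 0. Lengths are in m, angles in rad, forces in N, time in s.
With the tool pointing down it reaches from about 0.425 to 0.925 m from the base axis. Payload 6.8 kg.
Tool frame: the origin (TCP) lies midway between the tips of the shut fingers; the grasp point (between the pads) lies 19 mm behind it; z points along the fingers, y is the line along which they close (so a half turn about z gives the same grasp; the last joint's range is limited). The gripper opens to 88 mm and grips with 3 to 60 N. Pads are 20 mm wide; open, the fingers measure 115 mm over their backs; the gripper's body (75 mm by 178 mm) begins 61 mm behind the grasp point.
Start: joints at [-1.243, 0.477, 0.022, 1.555, -0.011, 1.109, -0.083], TCP at [0.285, 0.612, 0.223] pointing down, gripper open.
Joint ranges: [-2.96, 2.96], [-0.34, 2.1], [-1.41, 1.46], [0.24, 2.44], [-1.37, 4.51], [0.17, 1.92], [-2.96, 2.96]. Speed limits (rad/s): [2.39, 2.39, 3.14, 3.14, 3.14, 3.14, 3.14].

### API

Orientations are given as a unit quaternion [w, x, y, z].
In Python, from bench import readout, imaging, workorder, search_frame gives the robot as it stands.
- The arm moves only by the shell command python3 -m creep 'ROWS' [OPENING] [FORCE]. ROWS is JSON, a list of rows, each an object of numbers: "tx", "ty", "tz": the shift along the tool's x, y, z in mm; "turn": the turn about the tool's z in rad. A call has 1 to 8 rows; each row is the pose to reach, as a shift and turn from the pose commanded when the call began, along the tool's axes at that moment; what a row does not reach only later rows make up. A row lasts 1/10 s, in which the tool goes at most 50 mm and 8.59 degrees, less where a joint would pass 70% of its speed; a pose out of reach is approached as far as the arm can. A call with a gripper value outside its range is refused whole. OPENING is the finger opening in mm, from 0 to 87.8, set as the call begins (- or left out, the last holds). The fingers move at their own pace and stop on an object; FORCE is the grip in N (left out, the last holds). Time passes only in rows, so rows that repeat a pose let the fingers close. It gives the time, the measured TCP pose, the force, the opening and the grip force at its end, in the units of the state.
- readout.get_obs(): the state, without advancing time (a new reading comes with each control period).
- imaging.snapshot(name): name is "scene" or "top" or "wrist"; returns a dict with "color" (420x560x3 uint8, red, green, blue), "fx", "fy", "cx", "cy" (pixels), "R" (3x3) and "t" (3): a world point X has camera coordinates R X + t. Camera axes: x right, y down, z forward; pixel columns grow to the right and rows downward; lengths in m; the calibration is good to about 2 mm. A picture is of the moment at which its call begins. There is no depth.
- workorder.job_done(): hands the job in; it is judged then, once.
Trained networks look in a picture, given as the dict that the camera call returned (one of the last four; its "shot" number tells which), for a name from the list of things; names that differ only in an ending like _2 or _b are one class to them, and where a whole thing is asked for, a point or a joint stands for the part that bears it (a point fixed in the world has none). Each returns a list of dicts, best first, with "confidence" (0 to 1); they miss things now and then, are a little off and sometimes report something else, mostly with a low value. They report only what shows in the picture. A call takes as long as a camera call. They do not tell look-alikes from the thing itself.
- search_frame(name, picture): "location" ([x, y, z] in m, in the coordinates of the camera as it stood for that picture, good to about 4 mm: the middle of the surface that is visible of it).
The state is a dict: "clock": time; "joints": joint angles; "qd": joint speeds; "joint_torque": joint torques, N m; "tool_pos": TCP position; "ee_rot": TCP orientation; "contact_force": force on the tool from outside, world axes, zero at the start; "moment": the same for the moment, N m; "grip_width": finger opening in m; "finger_force": force on a finger pad.
Only numpy, scipy, OpenCV 4.12 (cv2) and the standard library are available. Lean on these libraries where they do the work, as an engineer would, in place of code of your own. Each camera call takes 0.05 s, during which the arm holds its last target. There are 200 camera calls.

### The job

Put the lipsticks that lie on the mat away in the clear organizer: take the key from its stand, turn the slotted lock on the organizer's deck a quarter turn counter-clockwise with the key's blade, and push every lipstick down through the sprung door so that it drops into the bin and the door shuts above it. Then turn the lock back clockwise with the key until it seats again, and stand the key back in its holder. Leave the compact, the eyelash curler and the jar where they are.

Things in the scene. Friction and masses are not known exactly. Their poses are not given: they have to be found in the camera images.
- organizer: Clear acrylic organizer, fixed: bin 132 (x) by 130 (y) mm, 155 mm high, 4 mm walls and deck, 5 mm floor; origin under the bin's centre, z up, front -x. In front (x -66 to -120 mm) a tray 38 mm high holds nail-polish bottles up to 66 mm high. The door fills the deck's opening, x -26 to +54, y -53 to +53 mm; the lock stands on the deck strip in front of it.
- door_centre (a point): Middle of the deck's 80 by 106 mm door opening, at the height of the deck's top (155 mm); axes as the organizer's.
- door (a joint): Frosted spring door in the deck (78 by 103 by 3 mm), rad: 0 shut, up to 1.5 swung DOWN into the bin. Hinge on the edge away from the lock (organizer x +54 mm), free edge beside the lock. A spring shuts it (0.045 N m at 0, 0.09 at 1.5, less 0.011 for its weight) and holds up a lipstick laid on it. While the lock is at 0 its tongue lies under the free edge and the door cannot open.
- cam (a joint): Angle of the slotted cam lock, rad: 0 locked (slot along the organizer's x, tongue under the door), grows counter-clockwise seen from above, 1.571 unlocked (slot along the organizer's y). Stops at both ends, where a spring snaps it home; it takes about 0.07 N m to turn.
- cam_slot (a point): Middle of the lock's head at its top (163 mm above the table), 45 mm in front of the organizer's origin; its x axis runs along the slot and turns with the lock. Steel head 26 mm across, 8 mm high on the deck; the slot runs right across it, 4.4 mm wide and 6 mm deep.
- key: The lock's key, loose, standing blade-down in the stand's pocket. Origin at the centre of the shoulder, z up. Grey paddle handle 28 (x) by 12 (y) mm, 50 mm high above the origin; steel blade 18 (x) by 2.4 (y) mm, reaching 14 mm below the origin. 50 g. The same either way round.
- key_tip (a point): Middle of the key's blade end, 14 mm below the key's origin.
- stand: Marble stand, fixed: base 90 (x) by 110 (y) by 10 mm (y -75 to +35 mm), around the origin an upright pocket, 44 by 28 mm outside, rim 38 mm above the table. Inside 32 (x) by 16 (y) mm and 12 mm deep; the key's shoulder rests on its ledges 26 mm above the table, the blade hangs in the gap between them (32 by 6 mm). Two finger rings lie on the base.
- key_home (a point): Where the key's origin belongs in the stand: centre of the pocket, on the ledges, 26 mm above the table; the key's x runs along this point's x, either way round.
- mat: Grey fabric mat, fixed, 220 by 220 by 3 mm, on which the lipsticks lie; origin at the centre of its underside. The mat and the stand are to the left and right of the organizer, in either order.
- lipstick1: Closed lipstick, a square case 74 (x) by 20 by 20 mm, matt black with a brass band, lying on the mat; origin at its middle, x along its length. 25 to 45 g. Two to four of them are there; an absent one reads None from the start.
- lipstick2: Closed lipstick, a square case 74 (x) by 20 by 20 mm, matt black with a brass band, lying on the mat; origin at its middle, x along its length. 25 to 45 g. Two to four of them are there; an absent one reads None from the start.
- lipstick3: Closed lipstick, a square case 74 (x) by 20 by 20 mm, matt black with a brass band, lying on the mat; origin at its middle, x along its length. 25 to 45 g. Two to four of them are there; an absent one reads None from the start.
- lipstick4: Closed lipstick, a square case 74 (x) by 20 by 20 mm, matt black with a brass band, lying on the mat; origin at its middle, x along its length. 25 to 45 g. Two to four of them are there; an absent one reads None from the start.
- curler: Stainless eyelash curler lying flat, 100 by 70 by 10 mm, a bystander; origin under its middle.
- compact: Round rose-gold compact with a press-button clasp, 68 mm across, 15 mm high, a bystander; origin under its middle.
- jar: Frosted glass jar with a metal lid, 56 mm across, 45 mm high, a bystander; origin under its middle.
Mind the look-alikes: they are no part of the job. What is shaped like the lipstick2 but orange is not meant. What is shaped like the lipstick3 but red is not meant.

How it is judged:
By the outcome, as a careful person would: the job done as asked, in the order asked, and still so for the second after the job is handed in, with the robot touching nothing.
Of lipstick1, lipstick2, lipstick3, lipstick4 only 2 to 4 are there at a start; the rules pass over those that are not, and their reading is None.
At some moment in a run one of lipstick1, lipstick2, lipstick3, lipstick4 may be knocked a few centimetres aside while the robot is not near it.
It also fails if it takes over 210 s, if anything falls off the work surface, if the arm or the gripper's body presses on something with over 40 N, if the wrist force passes 120 N, or if a joint passes its speed limit or range.

## Working session

There is one attempt and no reset: what is moved stays moved. The work goes in short steps, Python scripts to look and compute and a shell command to move; the robot and the scene stay as the last step left them, time stands still between calls to the robot, and variables do not carry over. Pictures are saved under pics/ and viewed, at most 14 in all, crops included, and the job is handed in when it is done.

```bash
ls; mkdir -p pics; cat > h.py <<'E'
import numpy as np, cv2
from bench import readout, imaging, workorder, search_frame
from scipy.spatial.transform import Rotation as Ro
def snap(n,f=None):
    p=imaging.snapshot(n)
    if f: cv2.imwrite('pics/'+f,p['color'][:,:,::-1])
    return p
def world(p,c): return np.array(p['R']).T@(np.array(c)-np.array(p['t']))
def px(p,X):
    c=np.array(p['R'])@np.array(X)+np.array(p['t']); return np.array([p['fx']*c[0]/c[2]+p['cx'],p['fy']*c[1]/c[2]+p['cy']])
def ray(p,u,v,z):
    R=np.array(p['R']);t=np.array(p['t']);o=-R.T@t;d=R.T@np.array([(u-p['cx'])/p['fx'],(v-p['cy'])/p['fy'],1.]);return o+d*(z-o[2])/d[2]
def tool():
    o=readout.get_obs();q=o['ee_rot'];return np.array(o['tool_pos']),Ro.from_quat([q[1],q[2],q[3],q[0]]).as_matrix(),o
def rel(X):
    P,R,o=tool();return (R.T@(np.array(X)-P)*1000).round(1)
E
python3 - <<'E'
from h import *
P,R,o=tool();print(P,R.round(3).tolist(),o['clock'],o['grip_width'])
for n in ('top','scene'):
    p=snap(n,n+'0.png');print(n,p['R'],p['t'],p['fx'])
    for k in ('organizer','cam_slot','key','stand','mat','lipstick1','door','curler','compact','jar'):
        try: print(k,[(world(p,d['location']).round(3).tolist(),px(p,world(p,d['location'])).round().tolist(),round(d['confidence'],2)) for d in search_frame(k,p)][:7])
        except Exception as e: print(k,e)
E
```

```text
pics
[0.28470737 0.61136439 0.22170338] [[-0.907, 0.422, -0.001], [0.422, 0.907, -0.002], [-0.0, -0.002, -1.0]] 0.0 0.08770320989683192
top [[ 0.00941871 -0.99988948  0.01150322]
 [-0.9983135  -0.01006163 -0.05717445]
 [ 0.05728388 -0.01094531 -0.99829793]] [0.01426786 0.48637693 1.21369942] 516.3968389854144
organizer [([0.587, -0.025, 0.153], [297.0, 150.0], 0.65)]
cam_slot [([0.566, -0.023, 0.168], [297.0, 160.0], 0.77), ([0.398, -0.078, 0.043], [317.0, 239.0], 0.73)]
key []
stand [([0.521, 0.283, 0.011], [165.0, 186.0], 0.85)]
mat [([0.475, -0.314, 0.0], [414.0, 208.0], 0.84)]
lipstick1 [([0.529, -0.37, 0.022], [439.0, 185.0], 0.75), ([0.434, -0.264, 0.02], [395.0, 225.0], 0.74), ([0.274, -0.333, 0.023], [425.0, 293.0], 0.62), ([0.527, -0.263, 0.022], [395.0, 186.0], 0.6), ([0.659, -0.313, 0.017], [415.0, 131.0], 0.58)]
door [([0.626, -0.019, 0.156], [295.0, 132.0], 0.81)]
curler [([0.396, 0.073, 0.006], [252.0, 239.0], 0.81), ([0.529, -0.369, 0.022], [439.0, 185.0], 0.51)]
compact [([0.717, 0.253, 0.013], [179.0, 105.0], 0.72), ([0.475, -0.318, 0.001], [415.0, 208.0], 0.35)]
jar
[... 455 characters left out ...]
0.307, 0.054], [325.0, 169.0], 0.58)]
stand [([0.53, 0.28, 0.008], [321.0, 184.0], 0.96), ([0.399, 0.071, 0.01], [253.0, 208.0], 0.57)]
mat [([0.478, -0.324, 0.004], [194.0, 317.0], 0.58), ([0.62, -0.059, 0.143], [293.0, 241.0], 0.37)]
lipstick1 [([0.278, -0.331, 0.02], [135.0, 281.0], 0.74), ([0.528, -0.268, 0.025], [221.0, 307.0], 0.68), ([0.528, -0.37, 0.021], [197.0, 338.0], 0.64), ([0.668, -0.323, 0.018], [253.0, 352.0], 0.59)]
door [([0.625, -0.023, 0.154], [302.0, 230.0], 0.61)]
curler [([0.571, -0.027, 0.163], [284.0, 221.0], 0.69), ([0.401, 0.073, 0.008], [254.0, 208.0], 0.62)]
compact [([0.726, 0.247, 0.013], [371.0, 214.0], 0.82)]
jar [([0.4, -0.087, 0.048], [223.0, 234.0], 0.74)]
```

```bash
python3 - <<'E'
import cv2
a=cv2.imread('pics/top0.png');
c=cv2.resize(a[80:320,120:480],None,fx=2.2,fy=2.2,interpolation=cv2.INTER_CUBIC);cv2.imwrite('pics/top0c.png',c)
E
```

```text
(no output)
```

View pics/top0c.png

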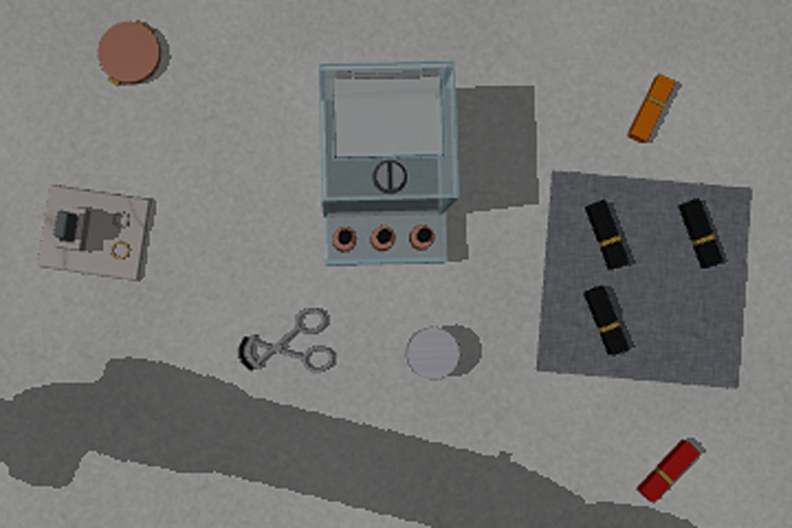

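Three black lipsticks lie on the mat (crop px (606,235), (702,233), (606,320)); the orange and red ones off the mat are decoys. The key stands in the stand's left end (crop (66,226)), and the slot lies along x.

```bash
cat >> h.py <<'E'
def plan(X,yaw):
    "shift (mm) and turn to bring TCP to X with tool y at world angle yaw (deg, mod 180)"
    P,R,o=tool();a=np.degrees(np.arctan2(R[1,1],R[0,1]));d=(yaw-a+90)%180-90
    print('shift',rel(X),'turn',round(-np.radians(d),4),'j7',round(o['joints'][6],2),'tooly',a.round(2),'P',P.round(4))
E
python3 - <<'E'
from h import *
p=snap('top')
f=lambda u,v,z:ray(p,120+u/2.2,80+v/2.2,z)[:2].round(3)
print('stand',[f(*c,.010) for c in((52,186),(155,198),(142,280),(38,265))])
print('org',[f(*c,.155) for c in((319,65),(455,62),(458,208),(322,212))])
print('key',f(66,226,.076))
plan([.522,.314,.2],83.4)
E
```

```text
stand [array([0.572, 0.335]), array([0.56 , 0.223]), array([0.471, 0.235]), array([0.486, 0.348])]
org [array([0.674, 0.045]), array([ 0.678, -0.087]), array([ 0.536, -0.09 ]), array([0.531, 0.04 ])]
key [0.522 0.303]
shift [-340.7 -170.    22.7] turn -0.3206 j7 -0.08 tooly 65.03 P [0.2849 0.6119 0.2227]
```

```bash
python3 -m creep '[{"tx":-50,"ty":-25,"tz":3,"turn":-0.1},{"tx":-340,"ty":-175,"tz":20,"turn":-0.32},{"tx":-340,"ty":-175,"tz":20,"turn":-0.32},{"tx":-340,"ty":-175,"tz":20,"turn":-0.32},{"tx":-340,"ty":-175,"tz":20,"turn":-0.32},{"tx":-340,"ty":-175,"tz":20,"turn":-0.32},{"tx":-340,"ty":-175,"tz":20,"turn":-0.32},{"tx":-340,"ty":-175,"tz":20,"turn":-0.32}]'
python3 -m creep '[{"tx":0},{"tx":0}]'
python3 - <<'E'
from h import *
p=snap('wrist','w1.png');plan([.525,.307,.2],83.4)
print('cam',(-p['R'].T@p['t']).round(3),p['R'].round(2).tolist(),px(p,[.525,.307,.076]))
for k in('key','stand','key_home'):
  try: print(k,[(world(p,d['location']).round(4),d['confidence']) for d in search_frame(k,p)])
  except Exception as e: print(k,e)
E
```

```text
clock: 1.95
tool_pos: [0.5217, 0.3056, 0.2028]
ee_rot: [0.001, 0.06, 0.998, -0.001]
contact_force: [0.2, -1.0, 0.7]
grip_width: 0.0876
finger_force: 0.0
shift [0.8 6.4 2.5] turn -0.0107 j7 0.84 tooly 82.78 P [0.525  0.3005 0.2025]
cam [0.445 0.314 0.365] [[0.12, 0.99, -0.0], [0.95, -0.11, 0.28], [0.28, -0.03, -0.96]] [282.26086824 209.41441429]
key [(array([0.5193, 0.3101, 0.0725]), 0.6)]
stand [(array([0.5172, 0.2844, 0.008 ]), 0.65)]
key_home []invalid input
```

View pics/w1.png

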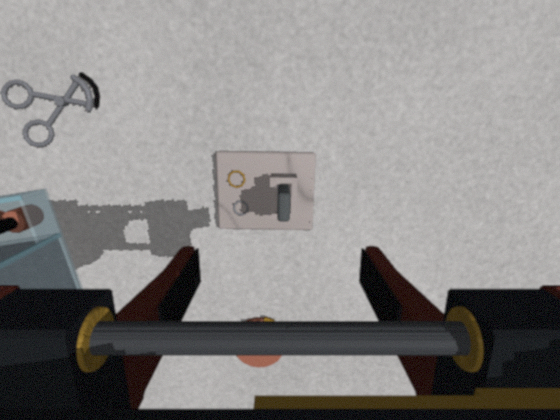

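```bash
python3 - <<'E'
from h import *
a=cv2.imread('pics/w1.png')[140:240,205:325];cv2.imwrite('pics/w1c.png',cv2.resize(a,None,fx=5,fy=5,interpolation=cv2.INTER_CUBIC))
E
```

```text
(no output)
```

View pics/w1c.png

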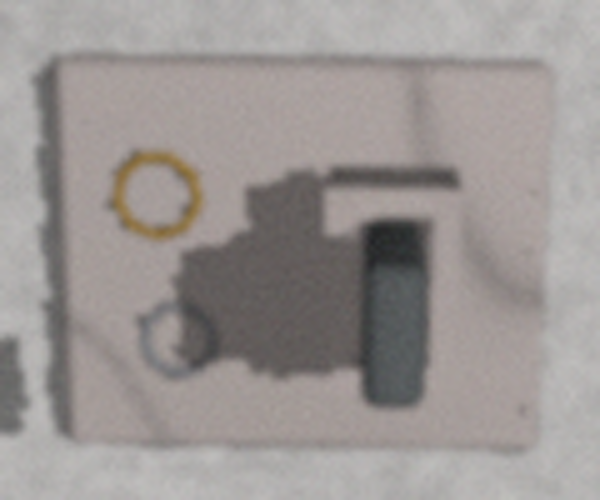

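The crop shows the key's handle top from (370,263) to (423,405) crop px, and the stand's corners at (60,58), (552,63), (540,450), (70,443).

```bash
python3 -m creep '[{"tx":0,"ty":0,"tz":0,"turn":0},{"tx":0,"ty":0,"tz":0,"turn":0}]'; python3 - <<'E'
from h import *
p=snap('wrist')
f=lambda u,v,z:ray(p,205+u/5,140+v/5,z)[:2]
S=[f(*c,.010) for c in((60,58),(552,63),(540,450),(70,443))]
for i in range(4):
  d=S[(i+1)%4]-S[i]; print(S[i].round(4),np.linalg.norm(d).round(4),np.degrees(np.arctan2(d[1],d[0])).round(1))
m=(S[1]+S[2])/2; c=sum(S)/4; u=(m-c)/np.linalg.norm(m-c); print('home',c+u*.020)
K=[f(*c,.076) for c in((370,263),(424,263),(422,405),(368,405))]
print('key',sum(K)/4,[np.linalg.norm(K[(i+1)%4]-K[i]).round(4) for i in range(4)])
plan([*(sum(K)/4),.045],83.4)
E
```

```text
clock: 2.35
tool_pos: [0.5182, 0.3115, 0.2027]
ee_rot: [-0.0, 0.056, 0.998, 0.0]
contact_force: [0.4, -0.0, 0.2]
grip_width: 0.0876
finger_force: 0.0
[0.4666 0.2485] 0.107 83.0
[0.4797 0.3546] 0.089 -6.5
[0.5681 0.3446] 0.1094 -97.4
[0.5541 0.2361] 0.0883 172.0
home [0.51963235 0.31580885]
key [0.51911587 0.31523673] [np.float64(0.0099), np.float64(0.0273), np.float64(0.0102), np.float64(0.0273)]
shift [ -0.4   3.9 157.7] turn 0.0021 j7 0.84 tooly 83.52 P [0.5183 0.3114 0.2027]
```

The w1 pixels were taken while the arm was still settling, so I'll refer them to a fresh picture by template matching.

```bash
cat >> h.py <<'E'
def corners(S):
  for i in range(len(S)):
    d=S[(i+1)%len(S)]-S[i]; print(S[i].round(4),np.linalg.norm(d).round(4),np.degrees(np.arctan2(d[1],d[0])).round(1))
E
python3 - <<'E'
from h import *
p=snap('wrist','w2.png');a=cv2.imread('pics/w1.png')[175:230,255:318]
r=cv2.matchTemplate(cv2.imread('pics/w2.png'),a,cv2.TM_CCOEFF_NORMED);_,s,_,l=cv2.minMaxLoc(r);dx,dy=l[0]-255,l[1]-175;print(s,dx,dy)
f=lambda u,v,z:ray(p,205+u/5+dx,140+v/5+dy,z)[:2]
S=[f(*c,.010) for c in((60,58),(552,63),(540,450),(70,443))];corners(S)
m=(S[1]+S[2])/2; c=sum(S)/4; u=(m-c)/np.linalg.norm(m-c); print('home',c+u*.020)
K=[f(*c,.076) for c in((370,263),(424,263),(422,405),(368,405))]
print('key',sum(K)/4);plan([*(sum(K)/4),.045],83.2)
E
```

```text
0.9874001145362854 -5 4
[0.4704 0.2421] 0.1073 83.0
[0.4835 0.3486] 0.0896 -6.7
[0.5725 0.3381] 0.1098 -97.4
[0.5584 0.2293] 0.089 171.7
home [0.52371472 0.30939323]
key [0.52255342 0.30996822]
shift [ -4.2  -0.7 157.7] turn 0.0052 j7 0.84 tooly 83.5 P [0.5185 0.3111 0.2027]
```

```bash
python3 -m creep '[{"tx":-4,"ty":-1,"tz":40,"turn":0},{"tx":-4,"ty":-1,"tz":80,"turn":0},{"tx":-4,"ty":-1,"tz":120,"turn":0},{"tx":-4,"ty":-1,"tz":145,"turn":0},{"tx":-4,"ty":-1,"tz":159,"turn":0},{"tx":-4,"ty":-1,"tz":159,"turn":0},{"tx":-4,"ty":-1,"tz":159,"turn":0}]' 40 
python3 -m creep '[{"tx":0,"ty":0,"tz":0,"turn":0},{"tx":0,"ty":0,"tz":0,"turn":0},{"tx":0,"ty":0,"tz":0,"turn":0},{"tx":0,"ty":0,"tz":0,"turn":0},{"tx":0,"ty":0,"tz":0,"turn":0},{"tx":0,"ty":0,"tz":0,"turn":0},{"tx":0,"ty":0,"tz":0,"turn":0},{"tx":0,"ty":0,"tz":0,"turn":0}]' 5 30
python3 -c "
from h import *
P,R,o=tool();print(P,o['grip_width'],o['contact_force'],o['moment'],np.degrees(np.arctan2(R[1,1],R[0,1])),o['joints'])
p=snap('wrist','w3.png')"
```

```text
clock: 3.15
tool_pos: [0.5237, 0.309, 0.0446]
ee_rot: [0.001, 0.058, 0.998, 0.0]
contact_force: [0.2, 0.8, -0.9]
grip_width: 0.0408
finger_force: 0.0
clock: 3.95
tool_pos: [0.5234, 0.3085, 0.0442]
ee_rot: [0.0, 0.058, 0.998, 0.0]
contact_force: [-0.5, -0.5, 5.7]
grip_width: 0.0118
finger_force: 30.0
[0.52344201 0.30851433 0.0442196 ] 0.0117941659870278 [-0.47044133 -0.4895774   5.74628853] [-0.08604001  0.24859099 -0.01671951] 83.36217606749733 [-0.66650626  0.58241616  0.04171695  1.85657145 -0.03556408  0.70255807
  0.85041307]
```

```bash
python3 -m creep '[{"tx":0,"ty":0,"tz":-20,"turn":0},{"tx":0,"ty":0,"tz":-50,"turn":0},{"tx":0,"ty":0,"tz":-95,"turn":0},{"tx":0,"ty":0,"tz":-145,"turn":0},{"tx":0,"ty":0,"tz":-195,"turn":0},{"tx":-15,"ty":-30,"tz":-206,"turn":-0.02},{"tx":-30,"ty":-75,"tz":-206,"turn":-0.05},{"tx":-45,"ty":-120,"tz":-206,"turn":-0.09}]'
python3 -m creep '[{"tx":-20,"ty":-45,"tz":0,"turn":-0.03},{"tx":-40,"ty":-90,"tz":0,"turn":-0.057},{"tx":-60,"ty":-135,"tz":0,"turn":-0.057},{"tx":-80,"ty":-175,"tz":0,"turn":-0.057},{"tx":-90,"ty":-200,"tz":0,"turn":-0.057},{"tx":-90,"ty":-200,"tz":0,"turn":-0.057},{"tx":-90,"ty":-200,"tz":0,"turn":-0.057},{"tx":-90,"ty":-200,"tz":0,"turn":-0.057}]'
python3 -m creep '[{"tx":0,"ty":0,"tz":0,"turn":0},{"tx":0,"ty":0,"tz":0,"turn":0},{"tx":0,"ty":0,"tz":0,"turn":0}]'
python3 - <<'E'
from h import *
p=snap('wrist','w4.png');plan([.565,-.025,.25],91.8);print(px(p,[.565,-.025,.163]))
for k in('cam_slot','door','organizer','key'):
  print(k,[(world(p,d['location']).round(4),px(p,world(p,d['location'])).round(),d['confidence']) for d in search_frame(k,p)])
E
```

```text
clock: 4.8
tool_pos: [0.5542, 0.1831, 0.2501]
ee_rot: [0.001, 0.011, 1.0, 0.0]
contact_force: [1.3, -1.5, -0.4]
grip_width: 0.0121
finger_force: 30.0
clock: 5.6
tool_pos: [0.6383, -0.0165, 0.2492]
ee_rot: [-0.0, -0.017, 1.0, 0.0]
contact_force: [-0.3, -0.4, -1.1]
grip_width: 0.0118
finger_force: 30.0
clock: 5.9
tool_pos: [0.6387, -0.0175, 0.2497]
ee_rot: [0.0, -0.016, 1.0, 0.0]
contact_force: [0.1, 0.1, -1.2]
grip_width: 0.0118
finger_force: 30.0
shift [73.9 -4.9 -0.3] turn 0.0007 j7 1.6 tooly 91.84 P [ 0.6387 -0.0177  0.2497]
[273.46324928 124.41670318]
cam_slot [(array([ 0.5679, -0.0208,  0.1649]), array([279., 129.]), 0.72)]
door [(array([ 0.6187, -0.0245,  0.1524]), array([272., 192.]), 0.59), (array([ 0.6313, -0.0194,  0.2803]), array([277., 280.]), 0.23)]
organizer [(array([ 0.5875, -0.0269,  0.158 ]), array([270., 154.]), 0.82)]
key [(array([ 0.6317, -0.0188,  0.2835]), array([278., 284.]), 0.9)]
```

View pics/w4.png

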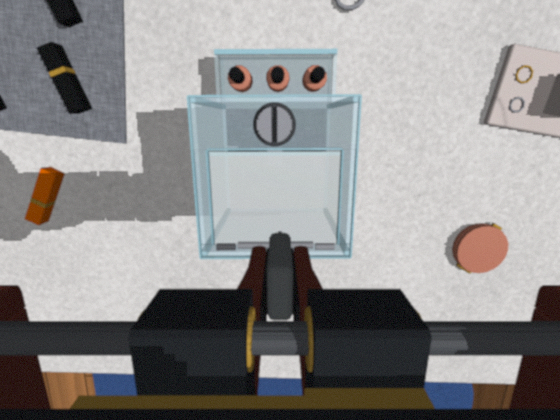

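```bash
python3 - <<'E'
from h import *
a=cv2.imread('pics/w4.png')
c1=cv2.resize(a[95:155,244:304],None,fx=6,fy=6,interpolation=cv2.INTER_CUBIC);c2=cv2.resize(a[220:325,250:310],None,fx=4,fy=4,interpolation=cv2.INTER_CUBIC)
W=np.zeros((430,620,3),np.uint8);W[:360,:360]=c1;W[:420,370:610]=c2;cv2.imwrite('pics/w4c.png',W)
p=snap('wrist');P,R,o=tool();K=P+R@[0,0,.0182]
for l,q in dict(tip=[0,0,.014],tipa=[.009,0,.014],sh=[.014,0,0],top1=[.014,0,-.05],top2=[-.014,0,-.05]).items(): print(l,px(p,K+R@np.array(q)).round(1))
E
```

```text
tip [280.4 244. ]
tipa [280.4 230.9]
sh [280.5 230.7]
top1 [280.8 267.8]
top2 [280.7 322.5]
```

View pics/w4c.png

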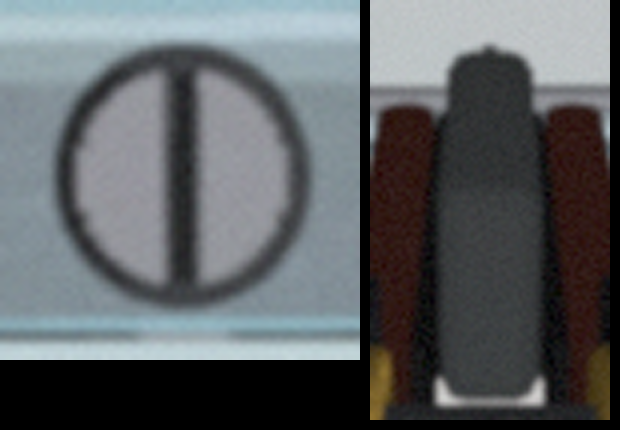

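The lock centre lies at about px (273.8,123.8) with its slot straight up and down in the picture; the key is held upright, its column 279.6 against 280.4 predicted.

```bash
python3 - <<'E'
from h import *
p=snap('wrist');P,R,o=tool()
C=ray(p,273.8+.5,123.8,.163);print('lock',C, 'slot dir',[ray(p,244+181.5/6-.4,95+y/6-.4,.163)[:2] for y in (65,285)])
q=[ray(p,244+u/6-.4,95+v/6-.4,.163)[:2] for u,v in((181.5,65),(181.5,285))];d=q[0]-q[1];print(np.degrees(np.arctan2(d[1],d[0]))%180)
plan([C[0],C[1],.163+.032+.012],91.8)
E
```

```text
lock [ 0.56462274 -0.02514582  0.163     ] slot dir [array([ 0.55166224, -0.02582432]), array([ 0.57795719, -0.02512769])]
1.5175870495568802
shift [74.3 -4.5 42.7] turn -0.0003 j7 1.6 tooly 91.78 P [ 0.6388 -0.0184  0.2497]
```

```bash
python3 -m creep '[{"tx":35,"ty":-2,"tz":0,"turn":0},{"tx":60,"ty":-4,"tz":0,"turn":0},{"tx":74,"ty":-4.7,"tz":0,"turn":0},{"tx":74,"ty":-4.7,"tz":20,"turn":0},{"tx":74,"ty":-4.7,"tz":38,"turn":0},{"tx":74,"ty":-4.7,"tz":46,"turn":0},{"tx":74,"ty":-4.7,"tz":46,"turn":0},{"tx":74,"ty":-4.7,"tz":46,"turn":0}]'
python3 -m creep '[{"tx":0,"ty":0,"tz":0,"turn":0},{"tx":0,"ty":0,"tz":0,"turn":0},{"tx":0,"ty":0,"tz":0,"turn":0}]'
python3 - <<'E'
from h import *
p=snap('wrist','w5.png');a=cv2.imread('pics/w5.png')
cv2.imwrite('pics/w5c.png',cv2.resize(a[200:320,215:345],None,fx=5,fy=5,interpolation=cv2.INTER_CUBIC))
plan([.5646,-.0251,.189],91.7)
P,R,o=tool();K=P+R@[0,0,.0182]
for l,q in dict(tipa=[.009,0,.014],sh=[.014,0,0]).items(): print(l,px(p,K+R@np.array(q)).round(1))
print(px(p,[.5646,-.0251,.163]),px(p,[.5516,-.0255,.163]))
E
```

```text
clock: 7.05
tool_pos: [0.5654, -0.0254, 0.2042]
ee_rot: [0.0, -0.016, 1.0, -0.0]
contact_force: [-0.9, -0.0, -0.3]
grip_width: 0.012
finger_force: 30.0
clock: 7.35
tool_pos: [0.5653, -0.0254, 0.2042]
ee_rot: [0.0, -0.016, 1.0, 0.0]
contact_force: [-0.4, -0.6, 0.7]
grip_width: 0.0117
finger_force: 30.0
shift [ 0.6  0.3 15. ] turn 0.0015 j7 1.6 tooly 91.79 P [ 0.5652 -0.0253  0.204 ]
tipa [280.5 230.7]
sh [280.5 230.5]
[280.79422702 238.17999478] [280.82776657 219.70428476]
```

View pics/w5c.png

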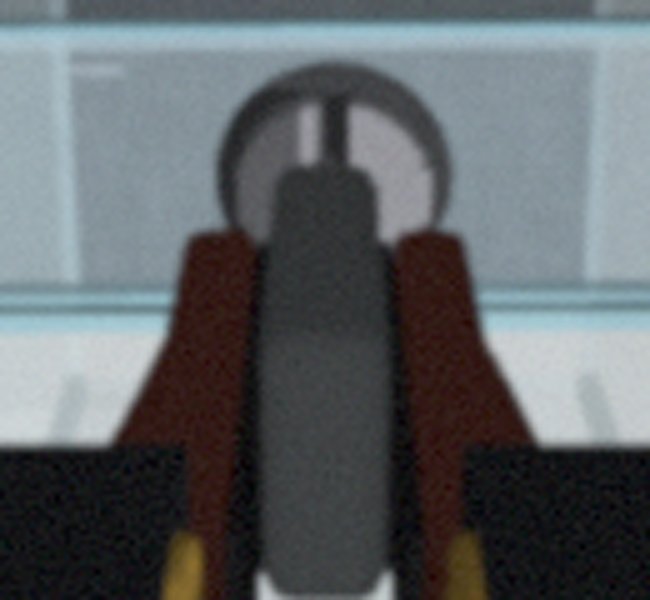

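The slot is 1.6 px (≈0.9 mm) right of the blade (crop columns 335 vs 327), so I shift +0.8 mm in tool y and lower.

```bash
python3 -m creep '[{"tx":0.5,"ty":0.8,"tz":0,"turn":0},{"tx":0.5,"ty":0.8,"tz":3,"turn":0},{"tx":0.5,"ty":0.8,"tz":6,"turn":0},{"tx":0.5,"ty":0.8,"tz":9,"turn":0},{"tx":0.5,"ty":0.8,"tz":11,"turn":0},{"tx":0.5,"ty":0.8,"tz":12,"turn":0},{"tx":0.5,"ty":0.8,"tz":12,"turn":0}]'
python3 -m creep '[{"tx":0,"ty":0,"tz":1,"turn":0},{"tx":0,"ty":0,"tz":2,"turn":0},{"tx":0,"ty":0,"tz":2,"turn":0},{"tx":0,"ty":0,"tz":2,"turn":0}]'
```

```text
clock: 8.1
tool_pos: [0.5643, -0.0246, 0.1914]
ee_rot: [-0.0, -0.016, 1.0, -0.0]
contact_force: [0.9, -0.7, 0.1]
grip_width: 0.0117
finger_force: 30.0
clock: 8.5
tool_pos: [0.5644, -0.0246, 0.1896]
ee_rot: [0.0, -0.016, 1.0, -0.0]
contact_force: [-0.3, -0.6, -0.1]
grip_width: 0.012
finger_force: 30.0
```

The blade is seated, but j7 (1.6) has no room for a 90° CCW turn. I'll lift, spin the gripper half a turn (the key is symmetric) and reinsert.

```bash
python3 -m creep '[{"tx":0,"ty":0,"tz":-5,"turn":0},{"tx":0,"ty":0,"tz":-14,"turn":0},{"tx":0,"ty":0,"tz":-25,"turn":0.0},{"tx":0,"ty":0,"tz":-25,"turn":0.14},{"tx":0,"ty":0,"tz":-25,"turn":0.28},{"tx":0,"ty":0,"tz":-25,"turn":0.42},{"tx":0,"ty":0,"tz":-25,"turn":0.56},{"tx":0,"ty":0,"tz":-25,"turn":0.7}]'
python3 -m creep '[{"tx":0,"ty":0,"tz":0,"turn":0.15},{"tx":0,"ty":0,"tz":0,"turn":0.3},{"tx":0,"ty":0,"tz":0,"turn":0.45},{"tx":0,"ty":0,"tz":0,"turn":0.6},{"tx":0,"ty":0,"tz":0,"turn":0.75},{"tx":0,"ty":0,"tz":0,"turn":0.9},{"tx":0,"ty":0,"tz":0,"turn":1.05},{"tx":0,"ty":0,"tz":0,"turn":1.2}]'
python3 -m creep '[{"tx":0,"ty":0,"tz":0,"turn":0.15},{"tx":0,"ty":0,"tz":0,"turn":0.3},{"tx":0,"ty":0,"tz":0,"turn":0.45},{"tx":0,"ty":0,"tz":0,"turn":0.6},{"tx":0,"ty":0,"tz":0,"turn":0.75},{"tx":0,"ty":0,"tz":0,"turn":0.9},{"tx":0,"ty":0,"tz":0,"turn":1.05},{"tx":0,"ty":0,"tz":0,"turn":1.2416}]'
python3 -m creep '[{"tx":0,"ty":0,"tz":8,"turn":0},{"tx":0,"ty":0,"tz":8,"turn":0},{"tx":0,"ty":0,"tz":8,"turn":0},{"tx":0,"ty":0,"tz":8,"turn":0}]'
python3 - <<'E'
from h import *
p=snap('wrist','w6.png');a=cv2.imread('pics/w6.png')
cv2.imwrite('pics/w6c.png',cv2.resize(a[200:320,215:345],None,fx=5,fy=5,interpolation=cv2.INTER_CUBIC))
plan([.5644,-.0246,.189],91.7)
E
```

```text
clock: 9.3
tool_pos: [0.5649, -0.0245, 0.2159]
ee_rot: [0.001, 0.331, 0.944, 0.0]
contact_force: [-0.3, 0.1, -0.8]
grip_width: 0.012
finger_force: 30.0
clock: 10.1
tool_pos: [0.5649, -0.0244, 0.2158]
ee_rot: [0.0, 0.806, 0.592, 0.001]
contact_force: [-0.1, 0.7, 0.5]
grip_width: 0.012
finger_force: 30.0
clock: 10.9
tool_pos: [0.5649, -0.0242, 0.2157]
ee_rot: [-0.001, 0.999, 0.034, 0.001]
contact_force: [0.2, -0.8, -0.4]
grip_width: 0.0118
finger_force: 30.0
clock: 11.3
tool_pos: [0.5645, -0.0246, 0.2068]
ee_rot: [-0.0, 0.999, 0.037, 0.0]
contact_force: [0.9, 0.1, -1.1]
grip_width: 0.0117
finger_force: 30.0
shift [-0.1 -0.1 17.8] turn 0.0443 j7 -1.23 tooly -85.76 P [ 0.5645 -0.0247  0.2068]
```

View pics/w6c.png

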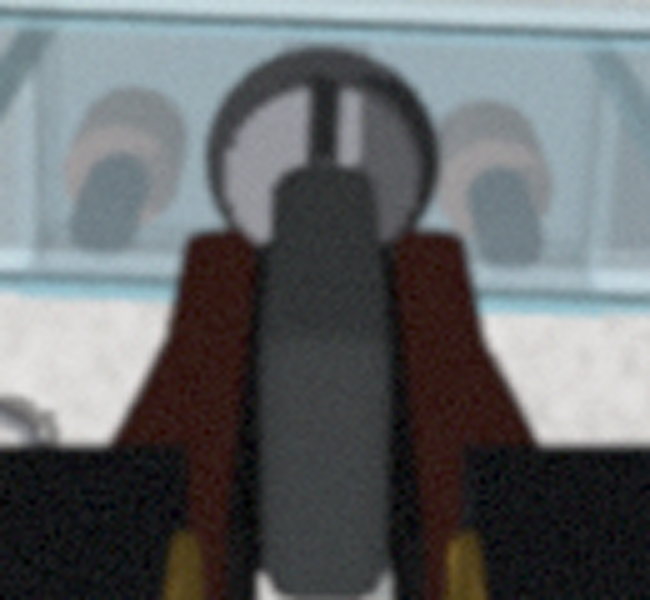

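After the half turn the blade lines up with the slot apart from 0.044 rad of yaw, which I correct while inserting.

```bash
python3 -m creep '[{"tx":0,"ty":0,"tz":0,"turn":0.044},{"tx":0,"ty":0,"tz":4,"turn":0.044},{"tx":0,"ty":0,"tz":8,"turn":0.044},{"tx":0,"ty":0,"tz":11,"turn":0.044},{"tx":0,"ty":0,"tz":14,"turn":0.044},{"tx":0,"ty":0,"tz":16,"turn":0.044},{"tx":0,"ty":0,"tz":17,"turn":0.044},{"tx":0,"ty":0,"tz":17,"turn":0.044}]'
python3 -c "
from h import *
plan([.5644,-.0246,.189],91.7)"
```

```text
clock: 12.15
tool_pos: [0.5644, -0.0246, 0.1895]
ee_rot: [0.0, 1.0, 0.014, -0.0]
contact_force: [-0.2, -0.8, -1.1]
grip_width: 0.0118
finger_force: 30.0
shift [0.  0.  0.5] turn -0.0008 j7 -1.26 tooly -88.34 P [ 0.5644 -0.0246  0.1895]
```

```bash
python3 -m creep '[{"tx":0,"ty":0,"tz":0,"turn":-0.12},{"tx":0,"ty":0,"tz":0,"turn":-0.24},{"tx":0,"ty":0,"tz":0,"turn":-0.36},{"tx":0,"ty":0,"tz":0,"turn":-0.48},{"tx":0,"ty":0,"tz":0,"turn":-0.6},{"tx":0,"ty":0,"tz":0,"turn":-0.72},{"tx":0,"ty":0,"tz":0,"turn":-0.84},{"tx":0,"ty":0,"tz":0,"turn":-0.96}]' - 45
python3 -c "
from h import *
P,R,o=tool();print(o['moment'])"
python3 -m creep '[{"tx":0,"ty":0,"tz":0,"turn":-0.12},{"tx":0,"ty":0,"tz":0,"turn":-0.24},{"tx":0,"ty":0,"tz":0,"turn":-0.36},{"tx":0,"ty":0,"tz":0,"turn":-0.48},{"tx":0,"ty":0,"tz":0,"turn":-0.58},{"tx":0,"ty":0,"tz":0,"turn":-0.65},{"tx":0,"ty":0,"tz":0,"turn":-0.70},{"tx":0,"ty":0,"tz":0,"turn":-0.70}]'
python3 -c "
from h import *
P,R,o=tool();print(o['moment'],R[:,1])"
python3 -m creep '[{"tx":0,"ty":0,"tz":0,"turn":0.03},{"tx":0,"ty":0,"tz":0,"turn":0.09},{"tx":0,"ty":0,"tz":0,"turn":0.09}]'
python3 -c "
from h import *
P,R,o=tool();print(o['moment'],R[:,1])"
```

```text
clock: 12.95
tool_pos: [0.5647, -0.025, 0.1896]
ee_rot: [0.0, 0.879, 0.477, 0.0]
contact_force: [0.5, -0.9, -2.3]
grip_width: 0.0119
finger_force: 45.0
[-0.31629026 -0.18544013 -0.05564555]
clock: 13.75
tool_pos: [0.5652, -0.0251, 0.19]
ee_rot: [0.001, 0.664, 0.748, 0.0]
contact_force: [1.9, -0.9, -0.8]
grip_width: 0.0117
finger_force: 45.0
[-0.3610002  -0.48432832 -0.01216991] [0.99305169 0.11766568 0.00176854]
clock: 14.05
tool_pos: [0.5647, -0.0246, 0.1898]
ee_rot: [0.0, 0.698, 0.716, 0.0]
contact_force: [0.1, -0.5, -0.0]
grip_width: 0.0119
finger_force: 45.0
[-0.26120624 -0.36817748  0.00505379] [9.99681026e-01 2.52510917e-02 4.77495882e-04]
```

```bash
python3 -m creep '[{"tx":0,"ty":0,"tz":-5,"turn":0},{"tx":0,"ty":0,"tz":-15,"turn":0},{"tx":0,"ty":0,"tz":-40,"turn":0},{"tx":25,"ty":0,"tz":-60,"turn":-0.1},{"tx":70,"ty":0,"tz":-60,"turn":-0.22},{"tx":115,"ty":0,"tz":-60,"turn":-0.36},{"tx":155,"ty":0,"tz":-60,"turn":-0.5},{"tx":160,"ty":0,"tz":-60,"turn":-0.62}]'
python3 - <<'E'
from h import *
p=snap('top','t1.png');plan([.5237,.3094,.12],83.2)
u=px(p,[.565,-.0245,.163]).astype(int);print(u)
a=cv2.imread('pics/t1.png')[u[1]-70:u[1]+50,u[0]-75:u[0]+75];cv2.imwrite('pics/t1c.png',cv2.resize(a,None,fx=4,fy=4,interpolation=cv2.INTER_CUBIC))
E
```

```text
clock: 14.85
tool_pos: [0.5585, 0.1423, 0.2502]
ee_rot: [-0.001, 0.439, 0.899, 0.001]
contact_force: [0.1, 0.2, -1.0]
grip_width: 0.0121
finger_force: 45.0
shift [154.7  77.  130.4] turn -0.7864 j7 0.39 tooly 38.14 P [0.5588 0.14   0.2502]
[297 160]
```

View pics/t1c.png

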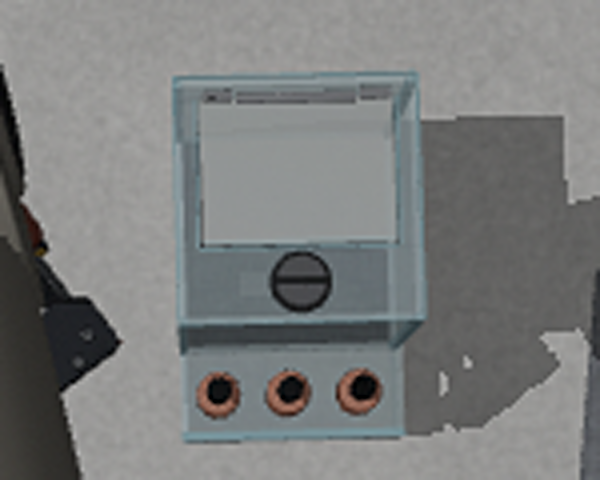

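The slot (crop (300,281)) now lies along y, so the lock is open. Key back to the stand.

```bash
python3 -m creep '[{"tx":38,"ty":20,"tz":0,"turn":-0.13},{"tx":76,"ty":38,"tz":0,"turn":-0.27},{"tx":114,"ty":57,"tz":0,"turn":-0.41},{"tx":145,"ty":72,"tz":30,"turn":-0.55},{"tx":154.5,"ty":77,"tz":75,"turn":-0.68},{"tx":154.5,"ty":77,"tz":115,"turn":-0.786},{"tx":154.5,"ty":77,"tz":130,"turn":-0.786},{"tx":154.5,"ty":77,"tz":130,"turn":-0.786}]'
python3 -m creep '[{"tx":0,"ty":0,"tz":0,"turn":0},{"tx":0,"ty":0,"tz":0,"turn":0},{"tx":0,"ty":0,"tz":0,"turn":0}]'
python3 - <<'E'
from h import *
p=snap('wrist','w7.png');plan([.5234,.3088,.045],83.4)
a=cv2.imread('pics/w7.png')[170:330,200:360];cv2.imwrite('pics/w7c.png',cv2.resize(a,None,fx=3.7,fy=3.7,interpolation=cv2.INTER_CUBIC))
E
```

```text
clock: 15.7
tool_pos: [0.5274, 0.3029, 0.1181]
ee_rot: [-0.002, 0.071, 0.997, -0.002]
contact_force: [0.0, -0.4, -0.1]
grip_width: 0.0116
finger_force: 45.0
clock: 16.0
tool_pos: [0.5293, 0.3054, 0.1217]
ee_rot: [0.001, 0.069, 0.998, 0.001]
contact_force: [-0.1, 0.4, 0.6]
grip_width: 0.0118
finger_force: 45.0
shift [ 6.2  2.5 76.3] turn -0.0227 j7 0.83 tooly 82.1 P [0.529  0.3054 0.1213]
```

View pics/w7c.png

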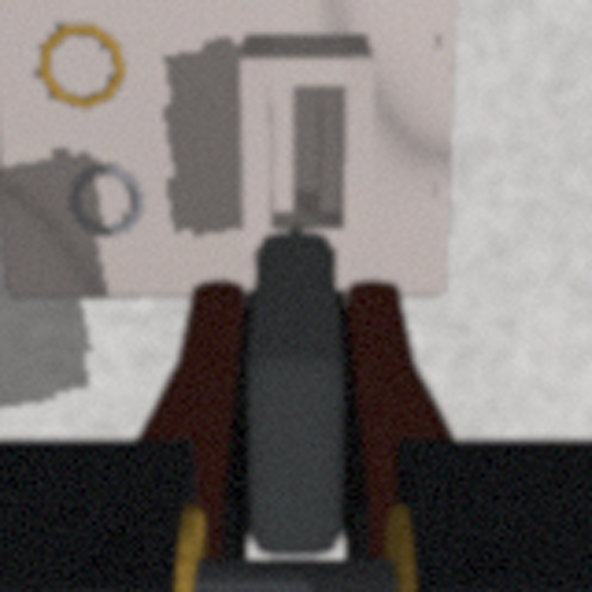

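The empty pocket (crop columns 272-345) is 2.3 mm right of the key, matching the computed shift.

```bash
python3 -m creep '[{"tx":6,"ty":2.4,"tz":0,"turn":-0.022},{"tx":6,"ty":2.4,"tz":15,"turn":-0.022},{"tx":6,"ty":2.4,"tz":30,"turn":-0.022},{"tx":6,"ty":2.4,"tz":45,"turn":-0.022},{"tx":6,"ty":2.4,"tz":58,"turn":-0.022},{"tx":6,"ty":2.4,"tz":68,"turn":-0.022},{"tx":6,"ty":2.4,"tz":74,"turn":-0.022},{"tx":6,"ty":2.4,"tz":76,"turn":-0.022}]'
python3 -m creep '[{"tx":0,"ty":0,"tz":0.3,"turn":0},{"tx":0,"ty":0,"tz":0.3,"turn":0}]'
```

```text
clock: 16.85
tool_pos: [0.5221, 0.3078, 0.0441]
ee_rot: [-0.001, 0.058, 0.998, -0.001]
contact_force: [-7.9, -5.3, 23.8]
grip_width: 0.0118
finger_force: 45.0
clock: 17.05
tool_pos: [0.522, 0.3078, 0.0442]
ee_rot: [-0.001, 0.058, 0.998, -0.0]
contact_force: [-4.5, -2.7, 10.3]
grip_width: 0.0121
finger_force: 45.0
```

Seated at the same height as when picked (z 0.044). Release, rise, and head for the mat.

```bash
python3 -m creep '[{"tx":0,"ty":0,"tz":0,"turn":0},{"tx":0,"ty":0,"tz":0,"turn":0},{"tx":0,"ty":0,"tz":0,"turn":0},{"tx":0,"ty":0,"tz":0,"turn":0},{"tx":0,"ty":0,"tz":-40,"turn":0},{"tx":0,"ty":0,"tz":-90,"turn":0},{"tx":0,"ty":0,"tz":-140,"turn":0},{"tx":0,"ty":0,"tz":-180,"turn":0}]' 50
python3 -m creep '[{"tx":0,"ty":-10,"tz":-35,"turn":0},{"tx":0,"ty":-50,"tz":-60,"turn":0},{"tx":0,"ty":-100,"tz":-60,"turn":0.1},{"tx":0,"ty":-150,"tz":-60,"turn":0.2},{"tx":0,"ty":-200,"tz":-60,"turn":0.2},{"tx":0,"ty":-250,"tz":-60,"turn":0.2},{"tx":0,"ty":-300,"tz":-60,"turn":0.2},{"tx":0,"ty":-350,"tz":-60,"turn":0.2}]'
python3 - <<'E'
from h import *
p=snap('top','t2.png')
print('key',[(world(p,d['location']).round(3),d['confidence']) for d in search_frame('key',p)])
for d in search_frame('lipstick1',p): print(world(p,d['location']).round(3),d['confidence'])
plan([.49,-.31,.25],109)
E
```

```text
clock: 17.85
tool_pos: [0.523, 0.3085, 0.2264]
ee_rot: [0.001, 0.057, 0.998, 0.001]
contact_force: [-0.5, 0.7, 0.0]
grip_width: 0.0499
finger_force: 0.0
clock: 18.65
tool_pos: [0.4818, -0.0414, 0.2835]
ee_rot: [0.0, 0.157, 0.988, 0.0]
contact_force: [1.4, -0.3, 0.3]
grip_width: 0.0495
finger_force: 0.0
key [(array([0.521, 0.305, 0.073]), 0.61)]
[ 0.662 -0.315  0.017] 0.87
[ 0.528 -0.371  0.021] 0.78
[ 0.53  -0.264  0.021] 0.69
[ 0.432 -0.263  0.022] 0.65
[ 0.271 -0.332  0.026] 0.51
shift [ -92.2 -250.7   33.7] turn -0.6534 j7 1.24 tooly 71.56 P [ 0.4818 -0.043   0.2836]
```

```bash
cat >> h.py <<'E'
def sticks(p,lo=(.36,-.44),hi=(.59,-.19)):
    "dark cases on the mat: centre and yaw of the length, tops at z=.023"
    g=p['color'].max(2); m=((g<48)*255).astype(np.uint8); m=cv2.morphologyEx(m,cv2.MORPH_CLOSE,np.ones((5,5)))
    out=[]
    for c in cv2.findContours(m,cv2.RETR_EXTERNAL,cv2.CHAIN_APPROX_NONE)[0]:
        if cv2.contourArea(c)<80: continue
        W=np.array([ray(p,*q[0],.020)[:2] for q in c])
        (cx,cy),(w,h),a=cv2.minAreaRect((W*1000).astype(np.float32))
        if w<h: a+=90
        if lo[0]<cx/1000<hi[0] and lo[1]<cy/1000<hi[1]: out.append((round(cx/1000,4),round(cy/1000,4),round((a+90)%180-90,1),round(max(w,h)),round(min(w,h))))
    return out
E
python3 -c "
from h import *
p=snap('top');print(sticks(p));g=p['color'].max(2);u=px(p,[.53,-.264,.023]).astype(int);print(g[u[1]-8:u[1]+9:2,u[0]-12:u[0]+16:2])"
python3 -m creep '[{"tx":0,"ty":-40,"tz":0,"turn":0.15},{"tx":0,"ty":-80,"tz":0,"turn":0.3},{"tx":0,"ty":-120,"tz":0,"turn":0.45},{"tx":-5,"ty":-160,"tz":0,"turn":0.6},{"tx":-20,"ty":-200,"tz":0,"turn":0.75},{"tx":-40,"ty":-220,"tz":0,"turn":0.9},{"tx":-60,"ty":-230,"tz":0,"turn":1.05},{"tx":-80,"ty":-235,"tz":0,"turn":1.2}]' 70 30
python3 -m creep '[{"tx":0,"ty":0,"tz":0,"turn":0.15},{"tx":0,"ty":0,"tz":0,"turn":0.3},{"tx":0,"ty":0,"tz":0,"turn":0.45},{"tx":0,"ty":0,"tz":0,"turn":0.6},{"tx":0,"ty":0,"tz":0,"turn":0.75},{"tx":0,"ty":0,"tz":0,"turn":0.9},{"tx":0,"ty":0,"tz":0,"turn":1.05},{"tx":0,"ty":0,"tz":0,"turn":1.2}]'
python3 -m creep '[{"tx":0,"ty":0,"tz":0,"turn":0.09},{"tx":0,"ty":0,"tz":0,"turn":0.09},{"tx":0,"ty":0,"tz":0,"turn":0.09}]'
python3 -c "
from h import *
p=snap('wrist','w8.png');print(sticks(p));plan([.49,-.31,.2],109)"
```

```text
[(0.4333, -0.2666, 21.3, 76, 29), (0.5202, -0.2691, 15.7, 87, 35), (0.526, -0.3621, 18.0, 75, 39)]
[[ 55  59   2  10  10   9   9  28  51  41  93  92  91  91]
 [ 54  56  30   2  10  11  11  10  58  58  52  96  87  94]
 [ 55  57  58   2  10  13  10   7  60  55  53  60  51  53]
 [ 56  59  59   0  11  12   9   6  31  60  52  56  55  56]
 [ 55  52  55  28   2  11  11  14  13  55 100  51  54  54]
 [ 59  52  58  56   2  12  10  17  15  56  50  54  50  51]
 [ 54  51  54  59   0  10   7  70 133  83  56  59  60  59]
 [ 54  56  57  56  59  53 136  63   4   8  56  57  56  58]
 [ 53  55  57  57  58  15  19  17   7   8  32  53  50  53]]
clock: 19.65
tool_pos: [0.4871, -0.2875, 0.2832]
ee_rot: [0.0, 0.689, 0.725, 0.0]
contact_force: [-0.1, 0.2, 0.0]
grip_width: 0.07
finger_force: 0.0
clock: 20.45
tool_pos: [0.4871, -0.2856, 0.283]
ee_rot: [-0.0, 0.978, 0.21, -0.0]
contact_force: [0.1, -1.2, 0.0]
grip_width: 0.07
finger_force: 0.0
clock: 20.75
tool_pos: [0.4866, -0.2864, 0.2831]
ee_rot: [-0.0, 0.985, 0.17, -0.0]
contact_force: [0.4, 0.4, 0.6]
grip_width: 0.07
finger_force: 0.0
[(0.4102, -0.2768, 18.7, 24, 18), (0.4484, -0.2615, 22.1, 42, 19), (0.5046, -0.3777, 17.7, 24, 21), (0.5018, -0.277, 19.6, 24, 17), (0.5423, -0.364, 19.6, 39, 21), (0.5395, -0.263, 19.8, 39, 18)]
shift [-4.4 23.2 83.1] turn 0.0093 j7 -0.55 tooly -70.47 P [ 0.4864 -0.2867  0.2831]
```

View pics/w8.png

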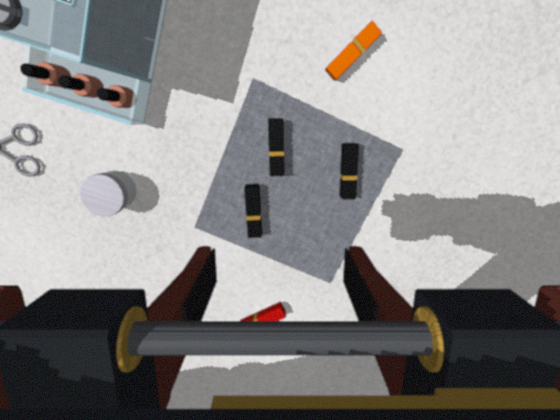

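The wrist picture shows the three black sticks at px (277,147), (349,171), (254,210), each split by its brass band; I'll bridge the band in the mask.

```bash
sed -i 's/g<48/g<32/; s/np.ones((5,5))/np.ones((11,11))/; s/<80: cont/<150: cont/' h.py
python3 -c "
from h import *
p=snap('wrist');s=sticks(p);print(s);s.sort();c=s[0];plan([c[0],c[1],.008],c[2]+90)"
```

```text
[(0.4334, -0.2676, 21.9, 74, 18), (0.5272, -0.3694, 20.4, 71, 20), (0.5245, -0.2686, 20.6, 70, 16)]
shift [-43.3 -35.8 275.2] turn -0.0423 j7 -0.55 tooly -70.52 P [ 0.4862 -0.287   0.2832]
```

```bash
python3 -m creep '[{"tx":-20,"ty":-16,"tz":20,"turn":-0.042},{"tx":-43,"ty":-36,"tz":60,"turn":-0.042},{"tx":-43,"ty":-36,"tz":110,"turn":-0.042},{"tx":-43,"ty":-36,"tz":160,"turn":-0.042},{"tx":-43,"ty":-36,"tz":210,"turn":-0.042},{"tx":-43,"ty":-36,"tz":245,"turn":-0.042},{"tx":-43,"ty":-36,"tz":265,"turn":-0.042},{"tx":-43,"ty":-36,"tz":276,"turn":-0.042}]' 60
python3 -m creep '[{"tx":0,"ty":0,"tz":0,"turn":0},{"tx":0,"ty":0,"tz":0,"turn":0},{"tx":0,"ty":0,"tz":0,"turn":0},{"tx":0,"ty":0,"tz":0,"turn":0},{"tx":0,"ty":0,"tz":0,"turn":0},{"tx":0,"ty":0,"tz":0,"turn":0}]' 10 25
python3 -m creep '[{"tx":0,"ty":0,"tz":-30,"turn":0},{"tx":0,"ty":0,"tz":-80,"turn":0},{"tx":0,"ty":0,"tz":-130,"turn":0},{"tx":0,"ty":0,"tz":-180,"turn":0},{"tx":0,"ty":0,"tz":-225,"turn":0},{"tx":0,"ty":0,"tz":-260,"turn":-0.1},{"tx":0,"ty":0,"tz":-260,"turn":-0.2},{"tx":0,"ty":0,"tz":-260,"turn":-0.3}]'
python3 -c "
from h import *
plan([.5644+.067,-.0246+.002,.2],1.7)"
```

```text
clock: 21.65
tool_pos: [0.4324, -0.2674, 0.0055]
ee_rot: [-0.001, 0.982, 0.189, -0.001]
contact_force: [-0.3, -0.5, 1.2]
grip_width: 0.0599
finger_force: 0.0
clock: 22.25
tool_pos: [0.4337, -0.2679, 0.0079]
ee_rot: [0.0, 0.982, 0.188, 0.0]
contact_force: [-0.1, 0.8, 5.3]
grip_width: 0.0197
finger_force: 25.0
clock: 23.05
tool_pos: [0.4337, -0.268, 0.2687]
ee_rot: [0.0, 0.942, 0.335, 0.001]
contact_force: [0.0, 0.8, -1.1]
grip_width: 0.0199
finger_force: 25.0
shift [308.1 -65.6  69.3] turn -0.9171 j7 -0.27 tooly -50.85 P [ 0.4337 -0.268   0.2687]
```

```bash
python3 -m creep '[{"tx":40,"ty":-10,"tz":0,"turn":-0.13},{"tx":80,"ty":-20,"tz":0,"turn":-0.26},{"tx":125,"ty":-31,"tz":0,"turn":-0.39},{"tx":170,"ty":-43,"tz":0,"turn":-0.52},{"tx":215,"ty":-54,"tz":0,"turn":-0.65},{"tx":255,"ty":-64,"tz":0,"turn":-0.78},{"tx":285,"ty":-72,"tz":0,"turn":-0.91},{"tx":296.5,"ty":-74.6,"tz":15,"turn":-0.917}]'
python3 -m creep '[{"tx":0,"ty":0,"tz":25,"turn":0},{"tx":0,"ty":0,"tz":25,"turn":0},{"tx":0,"ty":0,"tz":25,"turn":0},{"tx":0,"ty":0,"tz":25,"turn":0}]'
python3 -c "
from h import *
plan([.6164,-.0230,.092],1.7);snap('wrist','w9.png')"
```

```text
clock: 23.85
tool_pos: [0.6196, -0.02, 0.253]
ee_rot: [0.001, 0.696, 0.718, 0.002]
contact_force: [-0.1, 0.2, -0.8]
grip_width: 0.02
finger_force: 25.0
clock: 24.25
tool_pos: [0.6172, -0.025, 0.2283]
ee_rot: [0.0, 0.699, 0.715, 0.0]
contact_force: [-0.1, 0.4, -1.0]
grip_width: 0.0202
finger_force: 25.0
shift [  2.1  -0.9 136.3] turn -0.0075 j7 0.16 tooly 1.27 P [ 0.6172 -0.025   0.2283]
```

View pics/w9.png

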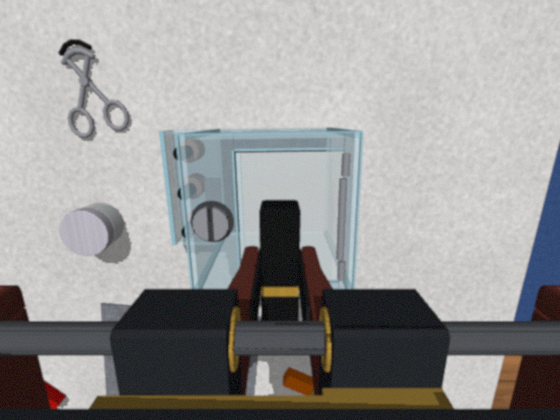

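The stick lies along y over the door, well inside the opening, the lock head at px (211,222) clear of it. Now push down.

```bash
python3 -m creep '[{"tx":2,"ty":-1,"tz":25,"turn":-0.007},{"tx":2,"ty":-1,"tz":50,"turn":-0.007},{"tx":2,"ty":-1,"tz":68,"turn":-0.007},{"tx":2,"ty":-1,"tz":78,"turn":-0.007},{"tx":2,"ty":-1,"tz":88,"turn":-0.007},{"tx":2,"ty":-1,"tz":96,"turn":-0.007}]'
python3 -m creep '[{"tx":0,"ty":0,"tz":12,"turn":0},{"tx":0,"ty":0,"tz":24,"turn":0},{"tx":0,"ty":0,"tz":34,"turn":0},{"tx":0,"ty":0,"tz":40,"turn":0},{"tx":0,"ty":0,"tz":40,"turn":0},{"tx":0,"ty":0,"tz":40,"turn":0}]'
python3 -c "
from h import *
plan([.6164,-.0230,.092],1.7)"
```

```text
clock: 24.9
tool_pos: [0.6168, -0.022, 0.1317]
ee_rot: [0.001, 0.696, 0.718, 0.001]
contact_force: [0.2, -0.0, 1.6]
grip_width: 0.0197
finger_force: 25.8
clock: 25.5
tool_pos: [0.6156, -0.0218, 0.091]
ee_rot: [-0.0, 0.696, 0.718, -0.0]
contact_force: [-1.5, 0.8, -1.6]
grip_width: 0.0198
finger_force: 26.2
shift [-1.2  0.8 -1. ] turn 0.0022 j7 0.24 tooly 1.83 P [ 0.6156 -0.0218  0.091 ]
```

Door open on the finger, low force. Release a little, let it drop, then rise.

```bash
python3 -m creep '[{"tx":0,"ty":0,"tz":0,"turn":0},{"tx":0,"ty":0,"tz":0,"turn":0},{"tx":0,"ty":0,"tz":0,"turn":0},{"tx":0,"ty":0,"tz":0,"turn":0},{"tx":0,"ty":0,"tz":0,"turn":0},{"tx":0,"ty":0,"tz":0,"turn":0}]' 32
python3 -m creep '[{"tx":0,"ty":0,"tz":-15,"turn":0},{"tx":0,"ty":0,"tz":-35,"turn":0},{"tx":0,"ty":0,"tz":-60,"turn":0},{"tx":0,"ty":0,"tz":-95,"turn":0},{"tx":0,"ty":0,"tz":-140,"turn":0},{"tx":0,"ty":0,"tz":-185,"turn":0},{"tx":-30,"ty":0,"tz":-195,"turn":0.1},{"tx":-70,"ty":0,"tz":-195,"turn":0.24}]'
python3 -m creep '[{"tx":-35,"ty":0,"tz":0,"turn":0.13},{"tx":-75,"ty":0,"tz":0,"turn":0.26},{"tx":-115,"ty":-15,"tz":0,"turn":0.39},{"tx":-145,"ty":-40,"tz":0,"turn":0.52},{"tx":-170,"ty":-70,"tz":0,"turn":0.65},{"tx":-185,"ty":-95,"tz":0,"turn":0.78},{"tx":-185,"ty":-95,"tz":0,"turn":0.91},{"tx":-185,"ty":-95,"tz":0,"turn":1.0}]' 60
python3 -c "
from h import *
p=snap('top','t3.png')
u=px(p,[.6,-.0245,.163]).astype(int)
a=cv2.imread('pics/t3.png')[u[1]-50:u[1]+60,u[0]-75:u[0]+175];cv2.imwrite('pics/t3c.png',cv2.resize(a,None,fx=3.2,fy=3.2,interpolation=cv2.INTER_CUBIC))
p=snap('wrist','w10.png');print(sticks(p));plan([.4866,-.2864,.283],109)"
```

```text
clock: 26.1
tool_pos: [0.6163, -0.0217, 0.0915]
ee_rot: [0.0, 0.696, 0.718, 0.0]
contact_force: [-0.4, -0.3, 1.3]
grip_width: 0.0319
finger_force: 0.6
clock: 26.9
tool_pos: [0.6208, -0.0903, 0.2909]
ee_rot: [0.002, 0.777, 0.63, 0.004]
contact_force: [0.6, -0.3, -0.8]
grip_width: 0.0321
finger_force: 0.0
clock: 27.7
tool_pos: [0.4867, -0.2541, 0.288]
ee_rot: [-0.0, 0.984, 0.177, 0.002]
contact_force: [0.2, 0.9, 0.3]
grip_width: 0.0597
finger_force: 0.0
[(0.3703, -0.4055, 40.0, 122, 29), (0.5276, -0.3686, 20.3, 71, 21), (0.5244, -0.2679, 21.5, 71, 16)]
shift [-12.5  30.5   4.6] turn 0.0301 j7 -0.59 tooly -69.28 P [ 0.4875 -0.2535  0.2876]
```

View pics/t3c.png

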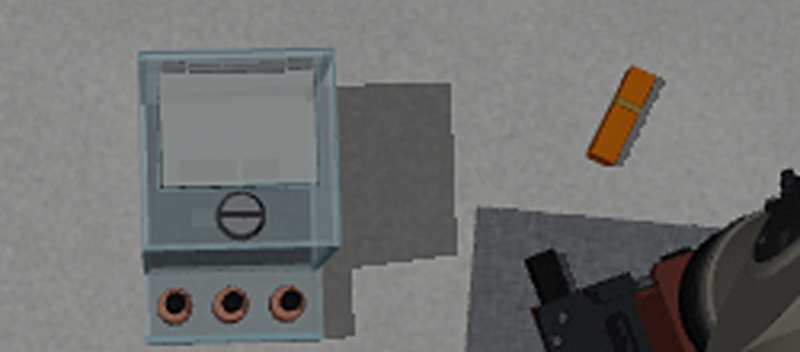

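The door is shut and the stick shows faintly below it (crop (230,168)); the slot is still along y. Next, the stick at (0.524,-0.268).

```bash
python3 -c "
from h import *
p=snap('wrist');print(sticks(p));plan([.5248,-.2680,.0075],110.8)"
```

```text
[(0.3726, -0.4053, 40.6, 122, 29), (0.5274, -0.3687, 20.0, 71, 21), (0.5245, -0.2684, 21.4, 70, 17)]
shift [ 29.   26.8 279.9] turn 0.0018 j7 -0.59 tooly -69.1 P [ 0.4876 -0.2533  0.2874]
```

```bash
python3 -m creep '[{"tx":15,"ty":14,"tz":30,"turn":0.002},{"tx":29,"ty":27,"tz":75,"turn":0.002},{"tx":29,"ty":27,"tz":120,"turn":0.002},{"tx":29,"ty":27,"tz":165,"turn":0.002},{"tx":29,"ty":27,"tz":210,"turn":0.002},{"tx":29,"ty":27,"tz":248,"turn":0.002},{"tx":29,"ty":27,"tz":270,"turn":0.002},{"tx":29,"ty":27,"tz":280,"turn":0.002}]' 50
python3 -m creep '[{"tx":0,"ty":0,"tz":0,"turn":0},{"tx":0,"ty":0,"tz":0,"turn":0},{"tx":0,"ty":0,"tz":0,"turn":0},{"tx":0,"ty":0,"tz":0,"turn":0},{"tx":0,"ty":0,"tz":0,"turn":0},{"tx":0,"ty":0,"tz":0,"turn":0}]' 10 25
python3 -m creep '[{"tx":0,"ty":0,"tz":-30,"turn":0},{"tx":0,"ty":0,"tz":-80,"turn":0},{"tx":0,"ty":0,"tz":-130,"turn":0},{"tx":0,"ty":0,"tz":-180,"turn":0},{"tx":0,"ty":0,"tz":-225,"turn":0},{"tx":0,"ty":0,"tz":-260,"turn":-0.1},{"tx":0,"ty":0,"tz":-260,"turn":-0.2},{"tx":0,"ty":0,"tz":-260,"turn":-0.3}]'
python3 -c "
from h import *
plan([.6164,-.0230,.23],1.8)"
```

```text
clock: 28.65
tool_pos: [0.5233, -0.2673, 0.0043]
ee_rot: [-0.001, 0.984, 0.181, -0.001]
contact_force: [-0.1, 0.3, -0.3]
grip_width: 0.0501
finger_force: 0.0
clock: 29.25
tool_pos: [0.5247, -0.2682, 0.0075]
ee_rot: [0.0, 0.984, 0.18, 0.001]
contact_force: [-1.1, 0.3, 7.0]
grip_width: 0.0201
finger_force: 25.0
clock: 30.05
tool_pos: [0.5243, -0.2682, 0.268]
ee_rot: [0.001, 0.945, 0.326, 0.001]
contact_force: [0.6, 0.4, -1.2]
grip_width: 0.0196
finger_force: 25.0
shift [ 223.7 -136.2   38.2] turn -0.937 j7 -0.26 tooly -51.89 P [ 0.5243 -0.2682  0.268 ]
```

```bash
python3 -m creep '[{"tx":32,"ty":-19,"tz":0,"turn":-0.13},{"tx":66,"ty":-40,"tz":0,"turn":-0.27},{"tx":103,"ty":-62,"tz":0,"turn":-0.41},{"tx":140,"ty":-85,"tz":0,"turn":-0.55},{"tx":175,"ty":-106,"tz":0,"turn":-0.69},{"tx":205,"ty":-124,"tz":0,"turn":-0.83},{"tx":223.5,"ty":-136,"tz":15,"turn":-0.935},{"tx":223.5,"ty":-136,"tz":38,"turn":-0.937}]'
python3 -m creep '[{"tx":0,"ty":0,"tz":0,"turn":0},{"tx":0,"ty":0,"tz":0,"turn":0},{"tx":0,"ty":0,"tz":0,"turn":0},{"tx":0,"ty":0,"tz":0,"turn":0}]'
python3 -c "
from h import *
plan([.6164,-.0230,.092],1.8)"
```

```text
clock: 30.85
tool_pos: [0.6188, -0.0186, 0.229]
ee_rot: [0.0, 0.694, 0.72, 0.002]
contact_force: [0.9, 0.3, -0.9]
grip_width: 0.0196
finger_force: 25.0
clock: 31.25
tool_pos: [0.6173, -0.0243, 0.2296]
ee_rot: [0.001, 0.698, 0.716, 0.001]
contact_force: [0.3, -0.2, 0.7]
grip_width: 0.0197
finger_force: 25.0
shift [  1.4  -1.2 137.6] turn -0.0059 j7 0.17 tooly 1.46 P [ 0.6173 -0.0243  0.2296]
```

```bash
python3 -m creep '[{"tx":1.5,"ty":-1,"tz":25,"turn":-0.006},{"tx":1.5,"ty":-1,"tz":50,"turn":-0.006},{"tx":1.5,"ty":-1,"tz":68,"turn":-0.006},{"tx":1.5,"ty":-1,"tz":78,"turn":-0.006},{"tx":1.5,"ty":-1,"tz":88,"turn":-0.006},{"tx":1.5,"ty":-1,"tz":97,"turn":-0.006}]'
python3 -m creep '[{"tx":0,"ty":0,"tz":12,"turn":0},{"tx":0,"ty":0,"tz":24,"turn":0},{"tx":0,"ty":0,"tz":34,"turn":0},{"tx":0,"ty":0,"tz":40,"turn":0},{"tx":0,"ty":0,"tz":40,"turn":0},{"tx":0,"ty":0,"tz":40,"turn":0}]'
python3 -m creep '[{"tx":0,"ty":0,"tz":0,"turn":0},{"tx":0,"ty":0,"tz":0,"turn":0},{"tx":0,"ty":0,"tz":0,"turn":0},{"tx":0,"ty":0,"tz":0,"turn":0},{"tx":0,"ty":0,"tz":0,"turn":0},{"tx":0,"ty":0,"tz":0,"turn":0}]' 32
python3 -m creep '[{"tx":0,"ty":0,"tz":-15,"turn":0},{"tx":0,"ty":0,"tz":-35,"turn":0},{"tx":0,"ty":0,"tz":-60,"turn":0},{"tx":0,"ty":0,"tz":-95,"turn":0},{"tx":0,"ty":0,"tz":-140,"turn":0},{"tx":0,"ty":0,"tz":-185,"turn":0},{"tx":-30,"ty":0,"tz":-195,"turn":0.1},{"tx":-70,"ty":0,"tz":-195,"turn":0.24}]'
python3 -m creep '[{"tx":-35,"ty":0,"tz":0,"turn":0.13},{"tx":-75,"ty":0,"tz":0,"turn":0.26},{"tx":-115,"ty":-15,"tz":0,"turn":0.39},{"tx":-145,"ty":-40,"tz":0,"turn":0.52},{"tx":-170,"ty":-70,"tz":0,"turn":0.65},{"tx":-185,"ty":-95,"tz":0,"turn":0.78},{"tx":-185,"ty":-95,"tz":0,"turn":0.91},{"tx":-185,"ty":-95,"tz":0,"turn":1.0}]' 60
python3 -c "
from h import *
p=snap('top','t4.png');u=px(p,[.6,-.0245,.163]).astype(int);a=p['color'][u[1]-50:u[1]+60,u[0]-75:u[0]+175];b=cv2.imread('pics/t3.png')[:,:,::-1][u[1]-50:u[1]+60,u[0]-75:u[0]+175]
print('diff on door',np.abs(a.astype(int)-b)[10:45,30:75].mean(0).mean().round(1))
p=snap('wrist','w11.png');s=sticks(p);print(s);s=[c for c in s if 65<c[3]<82];plan([s[0][0],s[0][1],.0075],s[0][2]+90)"
```

```text
clock: 31.85
tool_pos: [0.6166, -0.0222, 0.1317]
ee_rot: [0.001, 0.695, 0.719, 0.001]
contact_force: [0.3, 0.1, 1.5]
grip_width: 0.0197
finger_force: 25.8
clock: 32.45
tool_pos: [0.6153, -0.0221, 0.091]
ee_rot: [-0.0, 0.695, 0.719, -0.0]
contact_force: [-0.9, 0.0, -0.7]
grip_width: 0.0202
finger_force: 26.2
clock: 33.05
tool_pos: [0.616, -0.022, 0.0915]
ee_rot: [0.0, 0.695, 0.719, 0.0]
contact_force: [-1.9, -0.4, -0.1]
grip_width: 0.0316
finger_force: 0.6
clock: 33.85
tool_pos: [0.6206, -0.0906, 0.2909]
ee_rot: [0.002, 0.776, 0.63, 0.004]
contact_force: [-0.0, 0.4, -1.3]
grip_width: 0.032
finger_force: 0.0
clock: 34.65
tool_pos: [0.4867, -0.2545, 0.288]
ee_rot: [-0.0, 0.984, 0.177, 0.002]
contact_force: [0.5, 1.0, 0.2]
grip_width: 0.0602
finger_force: 0.0
diff on door 0.4
[(0.3703, -0.4064, 40.5, 123, 30), (0.5275, -0.3686, 20.5, 71, 21)]
shift [ -3.9 121.2 280.2] turn 0.0049 j7 -0.59 tooly -69.22 P [ 0.4875 -0.2539  0.2876]
```

```bash
python3 -m creep '[{"tx":-1,"ty":40,"tz":15,"turn":0.005},{"tx":-3,"ty":80,"tz":45,"turn":0.005},{"tx":-4,"ty":110,"tz":85,"turn":0.005},{"tx":-4,"ty":121,"tz":130,"turn":0.005},{"tx":-4,"ty":121,"tz":175,"turn":0.005},{"tx":-4,"ty":121,"tz":220,"turn":0.005},{"tx":-4,"ty":121,"tz":255,"turn":0.005},{"tx":-4,"ty":121,"tz":270,"turn":0.005}]' 55
python3 -m creep '[{"tx":0,"ty":0,"tz":5,"turn":0},{"tx":0,"ty":0,"tz":10,"turn":0},{"tx":0,"ty":0,"tz":10,"turn":0}]'
python3 -m creep '[{"tx":0,"ty":0,"tz":0,"turn":0},{"tx":0,"ty":0,"tz":0,"turn":0},{"tx":0,"ty":0,"tz":0,"turn":0},{"tx":0,"ty":0,"tz":0,"turn":0},{"tx":0,"ty":0,"tz":0,"turn":0},{"tx":0,"ty":0,"tz":0,"turn":0}]' 10 25
python3 -m creep '[{"tx":0,"ty":0,"tz":-30,"turn":0},{"tx":0,"ty":0,"tz":-80,"turn":0},{"tx":0,"ty":0,"tz":-130,"turn":0},{"tx":0,"ty":0,"tz":-180,"turn":0},{"tx":0,"ty":0,"tz":-225,"turn":0},{"tx":0,"ty":0,"tz":-260,"turn":-0.1},{"tx":0,"ty":0,"tz":-260,"turn":-0.2},{"tx":0,"ty":0,"tz":-260,"turn":-0.3}]'
python3 -c "
from h import *
plan([.6164,-.0230,.23],1.8)"
```

```text
clock: 35.55
tool_pos: [0.5255, -0.3666, 0.0134]
ee_rot: [-0.002, 0.984, 0.18, -0.001]
contact_force: [-0.4, 0.3, 1.2]
grip_width: 0.0548
finger_force: 0.0
clock: 35.85
tool_pos: [0.5274, -0.3686, 0.0076]
ee_rot: [0.001, 0.984, 0.179, 0.001]
contact_force: [0.5, 0.9, 0.2]
grip_width: 0.0552
finger_force: 0.0
clock: 36.45
tool_pos: [0.5266, -0.3681, 0.0066]
ee_rot: [0.0, 0.984, 0.178, 0.0]
contact_force: [0.0, 0.3, 2.3]
grip_width: 0.02
finger_force: 25.0
clock: 37.25
tool_pos: [0.5268, -0.3683, 0.2678]
ee_rot: [0.001, 0.946, 0.325, 0.001]
contact_force: [0.0, 0.3, -1.0]
grip_width: 0.0201
finger_force: 25.0
shift [ 283.1 -217.1   37.7] turn -0.9393 j7 -0.08 tooly -52.02 P [ 0.5268 -0.3683  0.2678]
```

```bash
python3 -m creep '[{"tx":30,"ty":-23,"tz":0,"turn":-0.12},{"tx":65,"ty":-50,"tz":0,"turn":-0.24},{"tx":100,"ty":-77,"tz":0,"turn":-0.36},{"tx":138,"ty":-106,"tz":0,"turn":-0.48},{"tx":176,"ty":-135,"tz":0,"turn":-0.6},{"tx":214,"ty":-164,"tz":0,"turn":-0.72},{"tx":250,"ty":-192,"tz":0,"turn":-0.84},{"tx":275,"ty":-211,"tz":15,"turn":-0.93}]'
python3 -m creep '[{"tx":0,"ty":0,"tz":0,"turn":0},{"tx":0,"ty":0,"tz":0,"turn":0},{"tx":0,"ty":0,"tz":0,"turn":0},{"tx":0,"ty":0,"tz":0,"turn":0}]'
python3 -c "
from h import *
plan([.6164,-.0230,.23],1.8)"
```

```text
clock: 38.05
tool_pos: [0.6163, -0.0288, 0.2527]
ee_rot: [0.001, 0.698, 0.716, 0.002]
contact_force: [1.1, -0.4, -0.9]
grip_width: 0.0198
finger_force: 25.0
clock: 38.45
tool_pos: [0.6146, -0.0349, 0.2518]
ee_rot: [0.0, 0.702, 0.712, 0.0]
contact_force: [0.4, -0.7, 0.0]
grip_width: 0.0196
finger_force: 25.0
shift [11.9  2.  21.8] turn -0.0169 j7 0.15 tooly 0.83 P [ 0.6146 -0.0349  0.2518]
```

```bash
python3 -m creep '[{"tx":12,"ty":2,"tz":22,"turn":-0.017},{"tx":12,"ty":2,"tz":45,"turn":-0.017},{"tx":12,"ty":2,"tz":70,"turn":-0.017},{"tx":12,"ty":2,"tz":88,"turn":-0.017},{"tx":12,"ty":2,"tz":98,"turn":-0.017},{"tx":12,"ty":2,"tz":108,"turn":-0.017},{"tx":12,"ty":2,"tz":118,"turn":-0.017}]'
python3 -m creep '[{"tx":0,"ty":0,"tz":12,"turn":0},{"tx":0,"ty":0,"tz":24,"turn":0},{"tx":0,"ty":0,"tz":34,"turn":0},{"tx":0,"ty":0,"tz":41,"turn":0},{"tx":0,"ty":0,"tz":41,"turn":0},{"tx":0,"ty":0,"tz":41,"turn":0}]'
python3 -m creep '[{"tx":0,"ty":0,"tz":0,"turn":0},{"tx":0,"ty":0,"tz":0,"turn":0},{"tx":0,"ty":0,"tz":0,"turn":0},{"tx":0,"ty":0,"tz":0,"turn":0},{"tx":0,"ty":0,"tz":0,"turn":0},{"tx":0,"ty":0,"tz":0,"turn":0}]' 32
python3 -m creep '[{"tx":0,"ty":0,"tz":-15,"turn":0},{"tx":0,"ty":0,"tz":-35,"turn":0},{"tx":0,"ty":0,"tz":-60,"turn":0},{"tx":0,"ty":0,"tz":-95,"turn":0},{"tx":0,"ty":0,"tz":-140,"turn":0},{"tx":0,"ty":0,"tz":-185,"turn":0},{"tx":25,"ty":0,"tz":-195,"turn":-0.1},{"tx":65,"ty":0,"tz":-195,"turn":-0.22}]'
python3 -m creep '[{"tx":35,"ty":-25,"tz":0,"turn":-0.12},{"tx":70,"ty":-50,"tz":0,"turn":-0.24},{"tx":105,"ty":-65,"tz":0,"turn":-0.36},{"tx":140,"ty":-70,"tz":0,"turn":-0.48},{"tx":170,"ty":-70,"tz":0,"turn":-0.6},{"tx":180,"ty":-70,"tz":0,"turn":-0.72},{"tx":180,"ty":-70,"tz":0,"turn":-0.84},{"tx":180,"ty":-70,"tz":0,"turn":-0.96}]' 50
python3 -c "
from h import *
p=snap('top','t5.png');u=px(p,[.56,-.15,.163]).astype(int)
cv2.imwrite('pics/t5c.png',cv2.resize(p['color'][u[1]-80:u[1]+90,u[0]-130:u[0]+120,::-1],None,fx=3.2,fy=3.2,interpolation=cv2.INTER_CUBIC))
print('key',[(world(p,d['location']).round(3),d['confidence']) for d in search_frame('key',p)])
plan([.5232,.3087,.2],83.4)"
```

```text
clock: 39.15
tool_pos: [0.6175, -0.0214, 0.1338]
ee_rot: [0.001, 0.695, 0.719, 0.001]
contact_force: [0.9, 0.2, 2.2]
grip_width: 0.0196
finger_force: 25.8
clock: 39.75
tool_pos: [0.6159, -0.0208, 0.0919]
ee_rot: [-0.001, 0.695, 0.719, -0.001]
contact_force: [-2.0, 0.0, 0.4]
grip_width: 0.0199
finger_force: 26.3
clock: 40.35
tool_pos: [0.6167, -0.0208, 0.0925]
ee_rot: [0.0, 0.695, 0.719, 0.0]
contact_force: [-1.2, -1.2, -0.1]
grip_width: 0.032
finger_force: 0.6
clock: 41.15
tool_pos: [0.6165, 0.0413, 0.2925]
ee_rot: [0.003, 0.612, 0.791, 0.003]
contact_force: [0.8, -0.3, -0.7]
grip_width: 0.0322
finger_force: 0.0
clock: 41.95
tool_pos: [0.5016, 0.2013, 0.2889]
ee_rot: [0.001, 0.174, 0.985, 0.001]
contact_force: [0.0, -0.9, -0.4]
grip_width: 0.0494
finger_force: 0.0
key []
shift [ 17.5 108.5  88.9] turn -0.2399 j7 0.77 tooly 69.65 P [0.5017 0.2008 0.2888]
```

View pics/t5c.png

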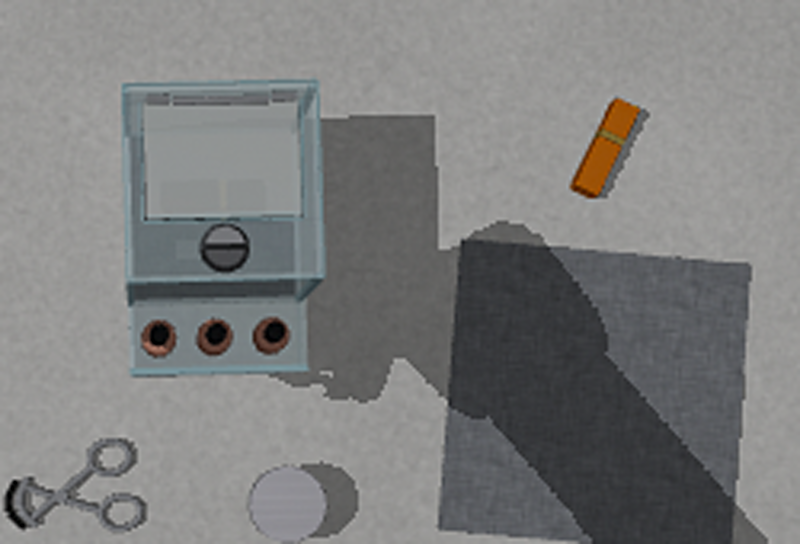

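The mat is empty, the door is shut over the sticks. Fetch the key again from the same spot.

```bash
python3 -m creep '[{"tx":5,"ty":30,"tz":0,"turn":-0.08},{"tx":11,"ty":70,"tz":0,"turn":-0.17},{"tx":17,"ty":100,"tz":30,"turn":-0.24},{"tx":17.5,"ty":108.5,"tz":70,"turn":-0.24},{"tx":17.5,"ty":108.5,"tz":110,"turn":-0.24},{"tx":17.5,"ty":108.5,"tz":140,"turn":-0.24},{"tx":17.5,"ty":108.5,"tz":150,"turn":-0.24},{"tx":17.5,"ty":108.5,"tz":150,"turn":-0.24}]'
python3 -m creep '[{"tx":0,"ty":0,"tz":0,"turn":0},{"tx":0,"ty":0,"tz":0,"turn":0},{"tx":0,"ty":0,"tz":0,"turn":0}]'
python3 -c "
from h import *
p=snap('wrist','w12.png');print('key',[(world(p,d['location']).round(3),d['confidence']) for d in search_frame('key',p)])
plan([.5232,.3086,.0445],83.4)"
```

```text
clock: 42.85
tool_pos: [0.5223, 0.308, 0.1369]
ee_rot: [-0.001, 0.059, 0.998, -0.001]
contact_force: [-0.2, -0.0, -0.1]
grip_width: 0.05
finger_force: 0.0
clock: 43.15
tool_pos: [0.5234, 0.309, 0.139]
ee_rot: [0.001, 0.058, 0.998, 0.001]
contact_force: [0.1, -0.1, 0.1]
grip_width: 0.0503
finger_force: 0.0
key [(array([0.516, 0.311, 0.078]), 0.77)]
shift [-0.1 -0.3 93.9] turn -0.0009 j7 0.88 tooly 83.35 P [0.523  0.3088 0.1384]
```

```bash
python3 -m creep '[{"tx":0,"ty":0,"tz":30,"turn":0},{"tx":0,"ty":0,"tz":60,"turn":0},{"tx":0,"ty":0,"tz":80,"turn":0},{"tx":0,"ty":0,"tz":90,"turn":0},{"tx":0,"ty":0,"tz":94,"turn":0},{"tx":0,"ty":0,"tz":94,"turn":0}]' 40
python3 -m creep '[{"tx":0,"ty":0,"tz":0,"turn":0},{"tx":0,"ty":0,"tz":0,"turn":0},{"tx":0,"ty":0,"tz":0,"turn":0},{"tx":0,"ty":0,"tz":0,"turn":0},{"tx":0,"ty":0,"tz":0,"turn":0},{"tx":0,"ty":0,"tz":0,"turn":0},{"tx":0,"ty":0,"tz":0,"turn":0}]' 5 45
python3 -m creep '[{"tx":0,"ty":0,"tz":-20,"turn":0},{"tx":0,"ty":0,"tz":-50,"turn":0},{"tx":0,"ty":0,"tz":-95,"turn":0},{"tx":0,"ty":0,"tz":-145,"turn":0},{"tx":0,"ty":0,"tz":-190,"turn":0},{"tx":0,"ty":0,"tz":-206,"turn":0.13},{"tx":0,"ty":0,"tz":-206,"turn":0.27},{"tx":0,"ty":0,"tz":-206,"turn":0.41}]'
python3 -c "
from h import *
plan([.5646,-.0246,.21],1.7)"
```

```text
clock: 43.85
tool_pos: [0.5228, 0.3086, 0.0437]
ee_rot: [0.0, 0.058, 0.998, 0.0]
contact_force: [0.3, -0.3, 0.3]
grip_width: 0.0404
finger_force: 0.0
clock: 44.55
tool_pos: [0.5227, 0.3087, 0.0438]
ee_rot: [0.0, 0.058, 0.998, 0.0]
contact_force: [-0.6, 0.0, 5.2]
grip_width: 0.0118
finger_force: 45.0
clock: 45.35
tool_pos: [0.5226, 0.3085, 0.2499]
ee_rot: [0.0, 0.263, 0.965, 0.001]
contact_force: [0.3, -0.6, -0.6]
grip_width: 0.0116
finger_force: 45.0
shift [-205.1 -265.9   39.7] turn 1.0095 j7 0.48 tooly 59.54 P [0.5226 0.3085 0.2499]
```

```bash
python3 -m creep '[{"tx":-28,"ty":-36,"tz":0,"turn":0.13},{"tx":-55,"ty":-71,"tz":0,"turn":0.27},{"tx":-82,"ty":-107,"tz":0,"turn":0.41},{"tx":-110,"ty":-142,"tz":0,"turn":0.55},{"tx":-137,"ty":-178,"tz":0,"turn":0.69},{"tx":-165,"ty":-214,"tz":0,"turn":0.83},{"tx":-190,"ty":-246,"tz":0,"turn":0.96},{"tx":-205,"ty":-266,"tz":0,"turn":1.01}]'
python3 -m creep '[{"tx":0,"ty":0,"tz":33,"turn":0},{"tx":0,"ty":0,"tz":33,"turn":0},{"tx":0,"ty":0,"tz":33,"turn":0},{"tx":0,"ty":0,"tz":33,"turn":0},{"tx":0,"ty":0,"tz":33,"turn":0}]'
python3 -c "
from h import *
plan([.5646,-.0246,.189],1.6)"
```

```text
clock: 46.15
tool_pos: [0.5659, -0.0284, 0.2492]
ee_rot: [0.0, 0.698, 0.717, -0.0]
contact_force: [-0.4, 0.1, -0.6]
grip_width: 0.0115
finger_force: 45.0
clock: 46.65
tool_pos: [0.567, -0.0237, 0.2174]
ee_rot: [0.0, 0.694, 0.72, 0.001]
contact_force: [0.2, 0.3, -0.1]
grip_width: 0.0119
finger_force: 45.0
shift [-0.8 -2.5 28.4] turn 0.0085 j7 0.16 tooly 2.08 P [ 0.567  -0.0237  0.2174]
```

```bash
python3 -m creep '[{"tx":-0.8,"ty":-2.4,"tz":0,"turn":0.008},{"tx":-0.8,"ty":-2.4,"tz":8,"turn":0.008},{"tx":-0.8,"ty":-2.4,"tz":14,"turn":0.008},{"tx":-0.8,"ty":-2.4,"tz":19,"turn":0.008},{"tx":-0.8,"ty":-2.4,"tz":21,"turn":0.008},{"tx":-0.8,"ty":-2.4,"tz":23,"turn":0.008},{"tx":-0.8,"ty":-2.4,"tz":25,"turn":0.008},{"tx":-0.8,"ty":-2.4,"tz":25,"turn":0.008}]'
python3 -m creep '[{"tx":0,"ty":0,"tz":1,"turn":0},{"tx":0,"ty":0,"tz":2,"turn":0},{"tx":0,"ty":0,"tz":3,"turn":0},{"tx":0,"ty":0,"tz":3,"turn":0}]'
```

```text
clock: 47.45
tool_pos: [0.5639, -0.0254, 0.1938]
ee_rot: [-0.001, 0.698, 0.716, 0.001]
contact_force: [-9.1, 1.4, 21.9]
grip_width: 0.0118
finger_force: 45.0
clock: 47.85
tool_pos: [0.5646, -0.0253, 0.1887]
ee_rot: [0.0, 0.697, 0.717, 0.0]
contact_force: [0.5, -0.5, 5.8]
grip_width: 0.0118
finger_force: 45.0
```

```bash
python3 -m creep '[{"tx":0,"ty":0,"tz":-0.7,"turn":0.12},{"tx":0,"ty":0,"tz":-0.7,"turn":0.24},{"tx":0,"ty":0,"tz":-0.7,"turn":0.36},{"tx":0,"ty":0,"tz":-0.7,"turn":0.48},{"tx":0,"ty":0,"tz":-0.7,"turn":0.6}]'
python3 -c "
from h import *
P,R,o=tool();print(o['moment'],o['joints'][6])
p=snap('wrist','w13.png');a=cv2.imread('pics/w13.png')
cv2.imwrite('pics/w13c.png',cv2.resize(a[190:325,205:355],None,fx=4,fy=4,interpolation=cv2.INTER_CUBIC))"
```

```text
clock: 48.35
tool_pos: [0.565, -0.0254, 0.1891]
ee_rot: [0.001, 0.879, 0.476, 0.001]
contact_force: [2.7, -1.0, -0.1]
grip_width: 0.0116
finger_force: 45.0
[-0.07236164 -0.44467196  0.05712551] -0.363122547762331
```

View pics/w13c.png

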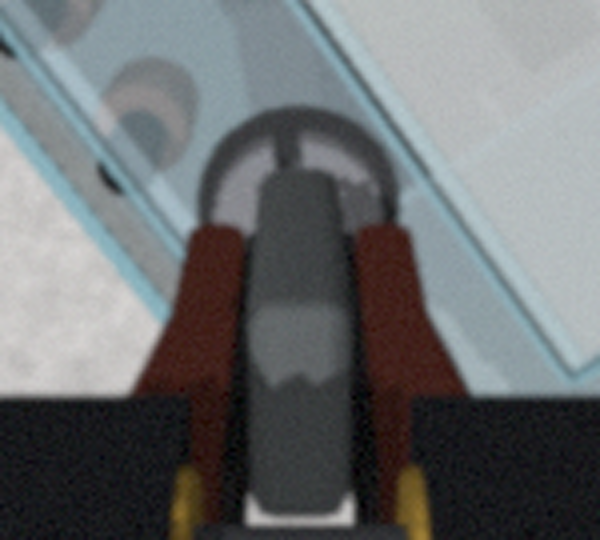

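The slot follows the blade (crop (288,150)) and the torque is 0.057 N m: it is turning. Continue to the stop, then relax and withdraw.

```bash
python3 -m creep '[{"tx":0,"ty":0,"tz":0,"turn":0.13},{"tx":0,"ty":0,"tz":0,"turn":0.26},{"tx":0,"ty":0,"tz":0,"turn":0.39},{"tx":0,"ty":0,"tz":0,"turn":0.52},{"tx":0,"ty":0,"tz":0,"turn":0.65},{"tx":0,"ty":0,"tz":0,"turn":0.78},{"tx":0,"ty":0,"tz":0,"turn":0.91},{"tx":0,"ty":0,"tz":0,"turn":1.0}]'
python3 -m creep '[{"tx":0,"ty":0,"tz":0,"turn":0.05},{"tx":0,"ty":0,"tz":0,"turn":0.08},{"tx":0,"ty":0,"tz":0,"turn":0.08},{"tx":0,"ty":0,"tz":0,"turn":0.08}]'
python3 -c "
from h import *
P,R,o=tool();print(o['moment']);plan(P,91.7)"
```

```text
clock: 49.2
tool_pos: [0.564, -0.0245, 0.1888]
ee_rot: [-0.0, 1.0, -0.002, -0.0]
contact_force: [0.5, 0.9, 2.6]
grip_width: 0.012
finger_force: 45.0
clock: 49.6
tool_pos: [0.564, -0.0245, 0.1888]
ee_rot: [-0.0, 0.999, -0.04, -0.0]
contact_force: [1.3, 2.7, 0.6]
grip_width: 0.0117
finger_force: 45.0
[ 0.99840772 -0.07184183  0.0185228 ]
shift [0. 0. 0.] turn -0.1095 j7 -1.28 tooly -94.57 P [ 0.564  -0.0245  0.1888]
```

```bash
python3 -m creep '[{"tx":0,"ty":0,"tz":0,"turn":-0.06},{"tx":0,"ty":0,"tz":0,"turn":-0.11},{"tx":0,"ty":0,"tz":-4,"turn":-0.11},{"tx":0,"ty":0,"tz":-12,"turn":-0.11},{"tx":0,"ty":0,"tz":-35,"turn":-0.11},{"tx":0,"ty":-25,"tz":-60,"turn":-0.08},{"tx":0,"ty":-70,"tz":-60,"turn":-0.04},{"tx":0,"ty":-115,"tz":-60,"turn":0.0}]'
python3 -m creep '[{"tx":0,"ty":-45,"tz":0,"turn":0.02},{"tx":0,"ty":-90,"tz":0,"turn":0.035},{"tx":0,"ty":-90,"tz":0,"turn":0.035},{"tx":0,"ty":-90,"tz":0,"turn":0.035},{"tx":0,"ty":-90,"tz":0,"turn":0.035}]'
python3 - <<'E'
from h import *
p=snap('top','t6.png')
u=px(p,[.5646,-.0246,.163]).round().astype(int)
g=lambda f:cv2.cvtColor(cv2.imread('pics/'+f),cv2.COLOR_BGR2GRAY)[u[1]-7:u[1]+8,u[0]-7:u[0]+8].astype(float)
a,b,c=g('top0.png'),g('t5.png'),g('t6.png');print('corr locked',np.corrcoef(a.ravel(),c.ravel())[0,1].round(2),'unlocked',np.corrcoef(b.ravel(),c.ravel())[0,1].round(2))
print(c.astype(int)[2:13,2:13])
plan([.5234,.3088,.12],83.4)
E
```

```text
clock: 50.4
tool_pos: [0.5741, 0.0889, 0.2508]
ee_rot: [-0.0, 0.999, -0.044, 0.001]
contact_force: [2.0, -0.0, -0.7]
grip_width: 0.0117
finger_force: 45.0
clock: 50.9
tool_pos: [0.5809, 0.1768, 0.2495]
ee_rot: [0.001, 0.998, -0.06, 0.0]
contact_force: [0.4, 0.1, -0.3]
grip_width: 0.0115
finger_force: 45.0
corr locked 0.82 unlocked 0.54
[[ 26  55  80  80  42  30  68  80  80  53  29]
 [ 54  80  78  79  41  29  60  79  78  78  53]
 [ 80  78  78  78  41  30  60  79  77  78  78]
 [ 80  78  78  79  42  30  60  79  78  77  78]
 [ 78  77  78  78  54  31  61  79  78  77  78]
 [ 79  77  78  77  55  28  55  79  77  77  77]
 [ 79  78  77  78  54  30  56  79  77  77  79]
 [ 80  78  77  78  55  30  55  78  76  77  79]
 [ 60  80  77  78  55  28  47  79  78  78  59]
 [ 39  64  81  80  54  29  46  79  79  71  41]
 [ 25  32  51  72  68  29  63 113  52  27  30]]
shift [ -73.1 -124.4  129.5] turn -0.0054 j7 -1.68 tooly -96.91 P [0.581  0.1766 0.2496]
```

```bash
python3 - <<'E'
from h import *
for f in('top0.png','t6.png'):
    a=cv2.cvtColor(cv2.imread('pics/'+f),cv2.COLOR_BGR2GRAY)[155:166,293:302].astype(float);i0=np.arange(9)
    w=np.clip(70-a[:,2:8],0,None);c=(w*i0[2:8]).sum(1)/w.sum(1);print(f,np.degrees(np.arctan(np.polyfit(range(11),c,1)[0])).round(2),c.round(2))
E
python3 -m creep '[{"tx":-22,"ty":-38,"tz":0,"turn":-0.005},{"tx":-44,"ty":-75,"tz":0,"turn":-0.005},{"tx":-64,"ty":-108,"tz":0,"turn":-0.005},{"tx":-73,"ty":-124.4,"tz":30,"turn":-0.005},{"tx":-73,"ty":-124.4,"tz":75,"turn":-0.005},{"tx":-73,"ty":-124.4,"tz":115,"turn":-0.005},{"tx":-73,"ty":-124.4,"tz":129,"turn":-0.005},{"tx":-73,"ty":-124.4,"tz":129,"turn":-0.005}]'
python3 -m creep '[{"tx":0,"ty":0,"tz":0,"turn":0},{"tx":0,"ty":0,"tz":0,"turn":0},{"tx":0,"ty":0,"tz":0,"turn":0}]'
python3 -c "
from h import *
plan([.5234,.3088,.044],83.4)"
```

```text
top0.png 2.53 [3.64 3.62 3.61 3.92 3.91 3.93 3.91 3.93 3.91 3.95 4.17]
t6.png 4.73 [3.63 3.76 3.76 3.77 3.89 4.   3.97 4.   4.1  4.1  4.87]
clock: 51.75
tool_pos: [0.5224, 0.3091, 0.119]
ee_rot: [0.001, 0.998, -0.057, -0.001]
contact_force: [0.2, 0.5, -0.4]
grip_width: 0.0121
finger_force: 45.0
clock: 52.05
tool_pos: [0.5239, 0.3114, 0.1218]
ee_rot: [-0.001, 0.998, -0.056, 0.001]
contact_force: [-0.4, -0.2, -0.8]
grip_width: 0.0116
finger_force: 45.0
shift [-0.4  2.8 77.8] turn 0.0027 j7 -1.8 tooly -96.45 P [0.5239 0.3114 0.1218]
```

```bash
python3 -m creep '[{"tx":-0.4,"ty":2.7,"tz":0,"turn":0.003},{"tx":-0.4,"ty":2.7,"tz":15,"turn":0.003},{"tx":-0.4,"ty":2.7,"tz":30,"turn":0.003},{"tx":-0.4,"ty":2.7,"tz":45,"turn":0.003},{"tx":-0.4,"ty":2.7,"tz":58,"turn":0.003},{"tx":-0.4,"ty":2.7,"tz":68,"turn":0.003},{"tx":-0.4,"ty":2.7,"tz":74,"turn":0.003},{"tx":-0.4,"ty":2.7,"tz":77,"turn":0.003}]'
python3 -m creep '[{"tx":0,"ty":0,"tz":0.5,"turn":0},{"tx":0,"ty":0,"tz":0.5,"turn":0}]'
```

```text
clock: 52.85
tool_pos: [0.5222, 0.308, 0.0436]
ee_rot: [0.0, 0.998, -0.058, -0.001]
contact_force: [-9.5, -3.9, 35.3]
grip_width: 0.0114
finger_force: 45.0
clock: 53.05
tool_pos: [0.5221, 0.308, 0.0437]
ee_rot: [-0.0, 0.998, -0.058, -0.001]
contact_force: [-4.6, -2.1, 13.1]
grip_width: 0.0118
finger_force: 45.0
```

```bash
python3 -m creep '[{"tx":0,"ty":0,"tz":0,"turn":0},{"tx":0,"ty":0,"tz":0,"turn":0},{"tx":0,"ty":0,"tz":0,"turn":0},{"tx":0,"ty":0,"tz":0,"turn":0},{"tx":0,"ty":0,"tz":-40,"turn":0},{"tx":0,"ty":0,"tz":-90,"turn":0},{"tx":0,"ty":0,"tz":-140,"turn":0},{"tx":0,"ty":0,"tz":-180,"turn":0}]' 50
python3 -m creep '[{"tx":0,"ty":30,"tz":-25,"turn":0},{"tx":0,"ty":75,"tz":-25,"turn":-0.05},{"tx":0,"ty":120,"tz":-25,"turn":-0.1},{"tx":-10,"ty":165,"tz":-25,"turn":-0.14},{"tx":-30,"ty":210,"tz":-25,"turn":-0.14},{"tx":-40,"ty":250,"tz":-25,"turn":-0.14},{"tx":-40,"ty":290,"tz":-25,"turn":-0.14},{"tx":-40,"ty":325,"tz":-25,"turn":-0.14}]'
python3 -m creep '[{"tx":0,"ty":0,"tz":0,"turn":0},{"tx":0,"ty":0,"tz":0,"turn":0},{"tx":0,"ty":0,"tz":0,"turn":0}]'
python3 - <<'E'
from h import *
p=snap('top','t7.png')
for k in('key','stand'): print(k,[(world(p,d['location']).round(3),d['confidence']) for d in search_frame(k,p)])
p=snap('wrist','w14.png');P,R,o=tool();print(P)
def slot(p,img,C=(.5646,-.0246,.163)):
    u=px(p,C); print(u.round(1)); g=cv2.cvtColor(img,cv2.COLOR_BGR2GRAY).astype(np.float32)
    S=np.linspace(-9,9,37);T=np.linspace(-4.5,4.5,37);best=[]
    from scipy.ndimage import map_coordinates as mc
    for a in np.radians(np.arange(-12,16,.5)):
        for oy in np.arange(-3,3.1,.5):
            X=[px(p,(C[0]+s*np.cos(a)/1e3-oy*np.sin(a)/1e3,C[1]+s*np.sin(a)/1e3+oy*np.cos(a)/1e3,C[2])) for s in S]
            X=np.array(X);best.append((mc(g,[X[:,1],X[:,0]],order=1).mean(),np.degrees(a).round(1),oy))
    best.sort();print([tuple(np.round(b,1)) for b in best[:5]])
slot(p,cv2.imread('pics/w14.png'))
E
```

```text
clock: 53.85
tool_pos: [0.5226, 0.3082, 0.2252]
ee_rot: [-0.0, 0.998, -0.058, 0.001]
contact_force: [0.4, 0.6, -0.1]
grip_width: 0.0501
finger_force: 0.0
clock: 54.65
tool_pos: [0.4441, -0.0116, 0.2474]
ee_rot: [-0.001, 1.0, 0.012, -0.0]
contact_force: [0.9, -0.8, -0.0]
grip_width: 0.0502
finger_force: 0.0
clock: 54.95
tool_pos: [0.4452, -0.0089, 0.2475]
ee_rot: [0.0, 1.0, 0.013, 0.0]
contact_force: [-0.1, 0.2, 0.7]
grip_width: 0.05
finger_force: 0.0
key [(array([0.52 , 0.304, 0.077]), 0.62)]
stand []
[ 0.445137   -0.00899714  0.24747438]
[305.7  55.6]
[(np.float64(41.7), np.float64(3.0), np.float64(0.5)), (np.float64(41.7), np.float64(2.5), np.float64(0.5)), (np.float64(41.8), np.float64(1.5), np.float64(0.0)), (np.float64(41.8), np.float64(2.0), np.float64(0.0)), (np.float64(41.8), np.float64(2.5), np.float64(0.0))]
```

```bash
python3 - <<'E'
from h import *
p=snap('top','t8.png');a=cv2.imread('pics/top0.png');b=cv2.imread('pics/t8.png')
for n,X,r in(('key',(.5237,.3094,.06),12),('curler',(.398,.073,.006),20),('jar',(.397,-.08,.045),14),('compact',(.72,.25,.013),16),('door',(.6236,-.0234,.155),18)):
    u=px(p,X).round().astype(int);s=np.s_[u[1]-r:u[1]+r,u[0]-r:u[0]+r];g=[cv2.cvtColor(i[s],cv2.COLOR_BGR2GRAY).astype(np.float32) for i in(a,b)]
    print(n,np.corrcoef(g[0].ravel(),g[1].ravel())[0,1].round(2),cv2.phaseCorrelate(*g))
print(sticks(p));print(readout.get_obs()['contact_force'])
E
```

```text
key 0.96 ((-0.21202583703160371, 0.39356906828925275), 1.0737211248940892)
curler 0.34 ((0.27185192055825524, 0.1640739276795209), 0.5423616775870324)
jar -0.05 ((2.978352983710579, 8.253451308274789), 0.06816106001536051)
compact 1.0 ((-0.025570359899329986, 0.022389076771943905), 0.9993455200456083)
door 0.97 ((0.18715116879696225, -0.11008404247776227), 0.7366594120308205)
[]
[-0.16322393  0.61116706 -0.5258472 ]
```

```bash
python3 -c "
from bench import workorder
print(workorder.job_done())"
```

```text
the job is handed in; nothing more can be done
None
```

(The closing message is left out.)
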